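Separate a jammed nest of parts pots in the vice and sort them by size

TASK

Three straight-sided parts pots have been pushed into one another and are stuck fast; the nest stands between the open jaws of the cam vice. Clamp the large outer pot with the lever, draw the small pot out by twisting it, then the middle one (not both together), then free the large one and stand all three upright on the kitting tray, each fully down in the recess of its own size. Do not tip a pot over, and leave the tape measure and the white bracket beside the vice where they are.

Things in the scene. Friction and masses are not known exactly. Their poses are not given: they have to be found in the camera images.
- pot_large_mid (a point): blue large pot, open, straight: 59 mm across, 50 mm tall, wall 2.5 mm, thick rim 67 mm across and 9 mm deep at the top. Point: on its axis, half-way up; z up. At the start it stands loose on the bed of the open vice with the other two in it. 0.14 kg.
- pot_middle_mid (a point): green middle pot, open, straight: 51 mm across, 46 mm tall, wall 5 mm, thick rim 60 mm across and 9 mm deep at the top. Point: on its axis, half-way up; z up. Stuck in the large pot, its rim about 17 mm higher. Sprung ribs hold it by friction over 22 mm of travel: a straight pull of 16 to 25 N moves it, less while it is being twisted; stuck by itself it cannot be clamped, as the jaws shut to 53 mm. 0.11 kg.
- pot_small_mid (a point): grey small pot, open, straight: 36 mm across, 42 mm tall, wall 2.5 mm, thick rim 46 mm across and 9 mm deep at the top. Point: on its axis, half-way up; z up. Stuck in the middle pot likewise, rim about 17 mm higher, over 22 mm of travel, 20% tighter: pulled straight up it brings the middle pot along. Turned to and fro half a radian or more each way, rising under 8 mm per radian, it slips alone, being thinner. 0.085 kg.
- vise_throat (a point): grey cam vice screwed to the bench. Point: on its 16 mm thick flat bed, midway between the open jaws. Jaws 78 mm wide, tops 52 mm above the bench, close along the vice's y: fixed jaw at -y, moving (sprung) jaw and lever at +y. 66 mm apart open, 53 shut; closing shifts the pot a few mm towards -y.
- vise_lever (a joint): angle of the cam lever, rad: 0 = jaws fully open, 1.4 = at its stop, fully clamped. Closing turns it counter-clockwise seen from above, about the upright axis through lever_pivot; it stays where it is left. At its knob it takes 5 N, up to 10 N while clamping. Past 1.1 it is clamped, under 0.8 the pot is free; at the stop the vice holds a 45 N pull.
- lever_grip (a point): centre of the lever's upright black round knob, 19 mm across and 36 mm tall (from 56 to 92 mm above the bench), at the free end of the lever, 110 mm from the lever's axis. The steel lever bar runs below it, at 47 to 57 mm.
- lever_pivot (a point): point on the upright axis of the cam lever, at the height of the knob's centre; 125 mm from the throat along the vice's +y axis.
- place_small (a point): centre of the floor of the small pot's round recess, 42 mm across (6 mm more than the pot), 4 mm deep, lined dark, in a plywood plate 88 mm square. Floor 12 mm, plate top 16 mm above the bench. The three plates lie in a row, 92 mm apart, along their x axes in a grey tray with a 12 mm high edge, in any order.
- place_middle (a point): centre of the floor of the middle pot's round recess, 57 mm across (6 mm more than the pot), 4 mm deep, lined dark, in a plywood plate 88 mm square. Floor 12 mm, plate top 16 mm above the bench. The three plates lie in a row, 92 mm apart, along their x axes in a grey tray with a 12 mm high edge, in any order.
- place_large (a point): centre of the floor of the large pot's round recess, 65 mm across (6 mm more than the pot), 4 mm deep, lined dark, in a plywood plate 88 mm square. Floor 12 mm, plate top 16 mm above the bench. The three plates lie in a row, 92 mm apart, along their x axes in a grey tray with a 12 mm high edge, in any order.
- tape_measure: bystander: yellow and black tape measure, 33x79x65 mm, lying on the bench; leave it alone. Origin at the centre of its underside.
- bracket: bystander: white L-shaped blind bracket, 35x48x57 mm, lying on the bench; leave it alone. Origin at the centre of its underside.

How it is judged:
By the outcome, as a careful person would: the job done as asked, in the order asked, and still so for the second after the job is handed in, with the robot touching nothing.
It also fails if it takes over 72 s, if anything falls off the work surface, if the arm or the gripper's body presses on something with over 40 N, if the wrist force passes 120 N, or if a joint passes its speed limit or range.

ROBOT

A 6-joint arm with a two-finger parallel gripper is mounted at the origin on a cart in front of the work surface, level with it; the furniture and walls round the work are solid. World frame = base frame: x ahead of the robot, y to its left, z up, the work surface at z = 0. Lengths are in m, angles in degrees, forces in N, time in s.
With the tool pointing down it reaches from about 0.4 to 0.825 m from the base axis. Payload 7 kg.
Tool frame: the origin (TCP) lies midway between the tips of the shut fingers; the grasp point (between the pads) lies 19 mm behind it (r.hold_point_z is the distance from the TCP to the grasp point, in m); x points along the fingers, y is the direction in which the jaws open and shut, and the axes are right-handed (so a half turn about x gives the same grasp; the last joint's range is limited). The gripper opens to 88 mm and grips with 3 to 60 N. Pads are 19 mm wide; open, the fingers measure 130 mm over their backs; the gripper's body (78 mm by 193 mm) begins 47 mm behind the grasp point.
Start: joints at [83.715, 20.546, 0.682, 0, -70.136, -16.507], TCP at [0.261, 0.622, 0.206] pointing down, gripper open.
Joint ranges: [-176.03, 176.03], [-82.01, 121.73], [-58.28, 71.71], [-173.87, 95.51], [-174.79, -0.11], [-173.66, 173.66]. Speed limits (degrees/s): [136.94, 136.94, 172.46, 180, 180, 180].

INTERFACE

Orientations are given as [roll, pitch, yaw] about the fixed x, y, z axes, in that order (R = Rz(yaw) Ry(pitch) Rx(roll)).
In Python, from plant import r, viewer, order gives the robot as it stands. The module is installed in compiled form; this text tells all that it offers.
- The arm moves only by the shell command python3 -m creep 'ROWS' [FORCE]. ROWS is JSON, a list of rows, each an object of numbers: "ax", "ay", "az": the turn, a rotation vector about the tool's x, y, z in degrees; "tx", "ty", "tz": the shift along the tool's x, y, z in m; "fingers": the finger opening in m, from 0 to 0.0876. A call has 1 to 5 rows; each row is the pose to reach, as a shift and turn from the pose commanded when the call began, along the tool's axes at that moment; what a row does not reach only later rows make up. A row lasts 1/10 s, in which the tool goes at most 50 mm and 8.59 degrees, less where a joint would pass 70% of its speed; a pose out of reach is approached as far as the arm can. A call with a gripper value outside its range is refused whole. The fingers move at their own pace and stop on an object; FORCE is the grip in N (left out, the last holds). Time passes only in rows, so rows that repeat a pose let the fingers close. It gives the time, the measured TCP pose, the force and the opening at its end, in the units of the state.
- r.get_state(): the state, without advancing time (a new reading comes with each control period).
- viewer.capture(name): name is "scene" or "top" or "wrist"; returns a dict with "pixels" (420x560x3 uint8, blue, green, red), "depth" (420x560 float32, m along the optical axis (not along the pixel's ray), 0 where there is no reading), "fx", "fy", "cx", "cy" (pixels), "k1" (the pictures are not rectified: a ray, as slopes to the right and down, at radius r is drawn at 1 + k1 r^2 times it, then the intrinsics apply), "rvec" (rotation vector, rad) and "tvec" (3), from world to camera coordinates, as OpenCV has them; the wrist camera has in their place "T_tool_cam" (4x4, takes a point from camera to tool coordinates, whose origin is the TCP and whose axes are the tool frame's). Camera axes: x right, y down, z forward; pixel columns grow to the right and rows downward; lengths in m; the calibration is good to about 2 mm. A picture is of the moment at which its call begins: read the wrist's pose just before it.
- order.close_job(): hands the job in, once; it reports no verdict.
The state is a dict: "time_s": time; "joints": joint angles; "qd": joint speeds; "joint_torque": joint torques, N m; "tcp_pos": TCP position; "eef_rot": TCP orientation; "contact_force": force on the tool from outside, world axes, zero at the start; "moment": the same for the moment, N m; "gripper_width": finger opening in m.
Only numpy, scipy, OpenCV 4.12 (cv2) and the standard library are available. Lean on these libraries where they do the work, as an engineer would, in place of code of your own. Each camera call takes 0.05 s, during which the arm holds its last target.

## Working session

There is one attempt and no reset: what is moved stays moved. The work goes in short steps, Python scripts to look and compute and a shell command to move; the robot and the scene stay as the last step left them, time stands still between calls to the robot, and variables do not carry over. Pictures are saved under pics/ and viewed, and the job is handed in when it is done.

```bash
mkdir -p pics
cat > h.py <<'E'
import numpy as np, cv2
from plant import r, viewer, order
from scipy.spatial.transform import Rotation as R
def cap(name, fn=None):
    s=r.get_state(); d=viewer.capture(name)
    d['s']=s
    if name=='wrist':
        T=np.eye(4); T[:3,:3]=R.from_euler('xyz',s['eef_rot'],degrees=True).as_matrix(); T[:3,3]=s['tcp_pos']
        d['Twc']=T@np.array(d['T_tool_cam'])
    else:
        Rm=cv2.Rodrigues(np.array(d['rvec'],float))[0]; T=np.eye(4); T[:3,:3]=Rm.T; T[:3,3]=-Rm.T@np.array(d['tvec']).ravel(); d['Twc']=T
    if fn: cv2.imwrite('pics/'+fn+'.png',d['pixels'])
    return d
def cloud(d):
    h,w=d['depth'].shape
    u,v=np.meshgrid(np.arange(w),np.arange(h))
    xd=(u-d['cx'])/d['fx']; yd=(v-d['cy'])/d['fy']
    rd=np.hypot(xd,yd); rr=rd.copy()
    for _ in range(20): rr=rd/(1+d['k1']*rr**2)
    k=np.where(rd>0,rr/np.maximum(rd,1e-12),1)
    z=d['depth']; P=np.stack([xd*k*z,yd*k*z,z],-1)
    W=P@d['Twc'][:3,:3].T+d['Twc'][:3,3]
    W[z<=0]=np.nan
    return W
E
python3 - <<'E'
from h import *
print(r.get_state(), r.hold_point_z)
for n in ['scene','top','wrist']:
    d=cap(n,n+'0'); W=cloud(d); np.save('pics/'+n+'0.npy',W); print(n,d['Twc'][:3,3].round(3),d['k1'],d['fx'],d.get('T_tool_cam'))
E
```

```text
{'time_s': 0.0, 'joints': array([ 8.37148454e+01,  2.05900044e+01,  6.35442410e-01, -1.87829893e-02,
       -7.01369670e+01, -1.65063175e+01]), 'qd': array([-0.05200353,  0.00127507,  0.0290506 ,  0.09576868, -0.08516605,
        0.01442095]), 'joint_torque': array([ 8.32399819e-04, -5.82725751e+01,  2.93051648e+01,  6.99758291e+00,
        6.78404438e-03, -1.48048230e-04]), 'tcp_pos': array([0.26132149, 0.62180816, 0.20555575]), 'eef_rot': array([  95.58854602,   89.90678283, -107.20932207]), 'contact_force': array([0.04731157, 0.04651149, 0.11618408]), 'moment': array([-0.05606555, -0.01222214,  0.01297644]), 'gripper_width': 0.08758627097071389} 0.0188
scene [0.119 0.46  0.702] -0.05130936889030639 399.6421416099997 None
top [0.359 0.08  1.061] 0.035101225647561705 426.77457110679615 None
wrist [0.333 0.592 0.385] -0.07413233660358406 320.8379484670652 [[ 1.05099070e-03 -2.85262339e-01  9.58448900e-01 -1.79326683e-01]
 [ 9.99999283e-01 -2.50014732e-04 -1.17096460e-03  3.57102684e-04]
 [ 5.73658445e-04  9.58449443e-01  2.85261872e-01 -7.75228855e-02]
 [ 0.00000000e+00  0.00000000e+00  0.00000000e+00  1.00000000e+00]]
```

View pics/scene0.png

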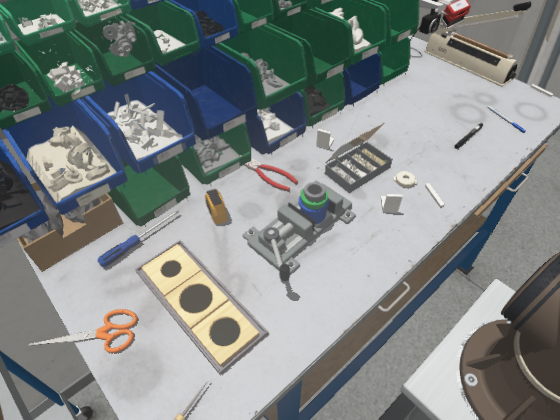

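View pics/top0.png

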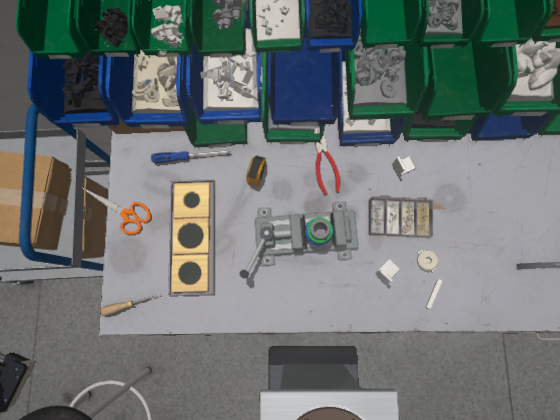

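View pics/wrist0.png

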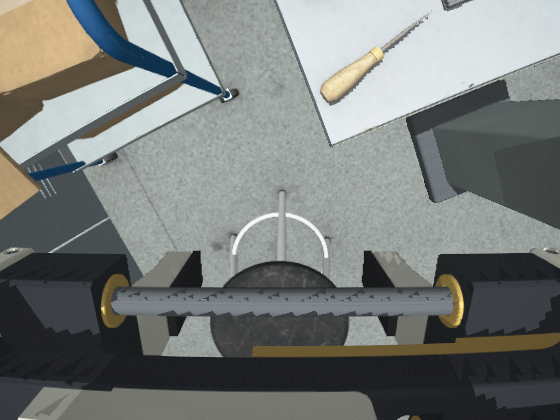

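Run:
```python
import numpy as np,cv2
for n,c,s in [('top',(150,130,420,310),2.9),('scene',(130,110,430,380),2.2)]:
    im=cv2.imread(f'pics/{n}0.png'); x0,y0,x1,y1=c
    o=cv2.resize(im[y0:y1,x0:x1],None,fx=s,fy=s,interpolation=cv2.INTER_CUBIC)
    cv2.imwrite(f'pics/{n}0c.png',o); print(o.shape)
W=np.load('pics/top0.npy')
for p in [(318,230),(268,231),(266,229),(249,273),(191,200),(190,236),(190,272),(257,170),(388,271),(404,167),(230,300)]:
    print(p,W[p[1],p[0]].round(4))
```

```text
(522, 783, 3)
(594, 660, 3)
(318, 230) [0.5194 0.0135 0.0631]
(268, 231) [0.5192 0.1317 0.0623]
(266, 229) [0.5249 0.1367 0.0578]
(249, 273) [ 4.248e-01  1.830e-01 -1.000e-04]
(191, 200) [0.6091 0.3279 0.0174]
(190, 236) [0.5177 0.3287 0.0151]
(190, 272) [0.4287 0.3269 0.0131]
(257, 170) [0.6695 0.1571 0.0645]
(388, 271) [ 0.4246 -0.1565  0.0064]
(404, 167) [ 0.6713 -0.1988  0.0555]
(230, 300) [ 0.3599  0.2299 -0.0019]
```

View pics/top0c.png

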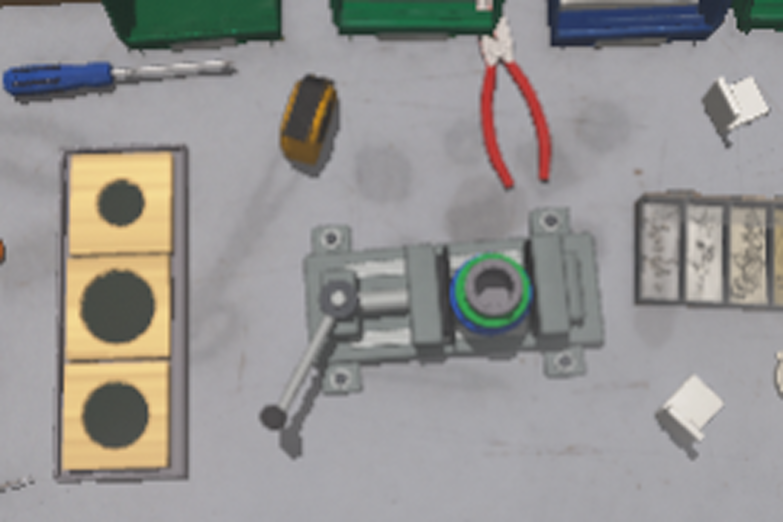

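View pics/scene0c.png

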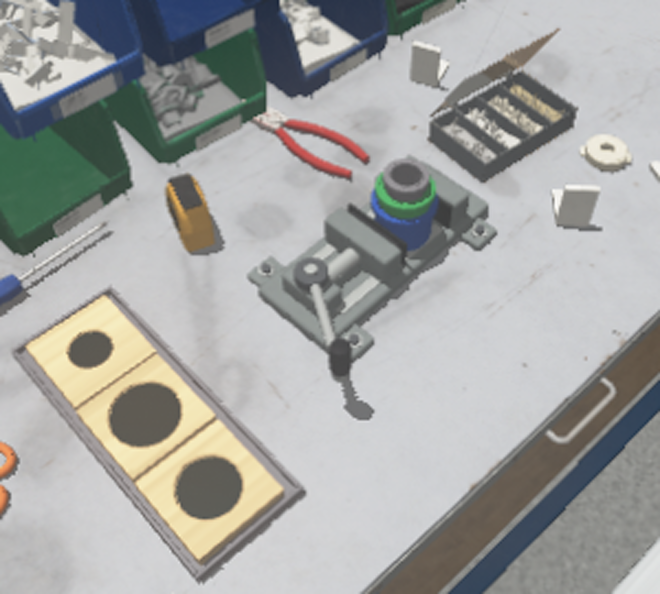

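```bash
cat >> h.py <<'E'
def ray(d,u,v):
    u=np.asarray(u,float);v=np.asarray(v,float)
    xd=(u-d['cx'])/d['fx']; yd=(v-d['cy'])/d['fy']; rd=np.hypot(xd,yd); rr=rd.copy()
    for _ in range(30): rr=rd/(1+d['k1']*rr**2)
    k=np.where(rd>0,rr/np.maximum(rd,1e-12),1)
    D=np.stack([xd*k,yd*k,np.ones_like(xd)],-1)@d['Twc'][:3,:3].T
    return d['Twc'][:3,3],D
def onplane(d,u,v,z):
    o,D=ray(d,u,v); t=(z-o[2])/D[...,2]; return o+D*t[...,None]
def circ(P):
    A=np.c_[2*P[:,:2],np.ones(len(P))]; b=(P[:,:2]**2).sum(1)
    for _ in range(6):
        s=np.linalg.lstsq(A,b,rcond=None)[0]; rad=np.sqrt(s[2]+s[0]**2+s[1]**2)
        e=abs(np.hypot(*(A[:,:2]/2-s[:2]).T)-rad); k=e<=max(np.percentile(e,85),.0005); A,b=A[k],b[k]
    return s[:2],rad,e.mean()
def blobs(d,mask,z,minA=20):
    n,l,st,c=cv2.connectedComponentsWithStats(mask.astype(np.uint8))
    for i in range(1,n):
        if st[i,4]<minA: continue
        cn=max(cv2.findContours((l==i).astype(np.uint8),cv2.RETR_EXTERNAL,cv2.CHAIN_APPROX_NONE)[0],key=len)[:,0]
        P=onplane(d,cn[:,0],cn[:,1],z)
        c0,rad,e=circ(P); print('px',c[i].round(1),'A',st[i,4],'c',c0.round(4),'dia',round(2*rad,4),'e',round(e,5))
E
cat > m.py <<'E'
from h import *
for n in ['top','scene']:
    d=cap(n); im=d['pixels'].astype(int); W=cloud(d); hsv=cv2.cvtColor(d['pixels'],cv2.COLOR_BGR2HSV)
    reg=(W[...,0]>.35)&(W[...,0]<.7)&(W[...,1]<.42)
    print(n,'recess'); blobs(d,reg&(W[...,1]>.26)&(im.max(-1)<100),.014,100)
    nest=reg&(abs(W[...,1]-.02)<.06)&(abs(W[...,0]-.52)<.06)
    print('green');blobs(d,nest&(im[...,1]>im[...,2]+50)&(im[...,1]>im[...,0]+25),.083)
    print('blue');blobs(d,nest&(im[...,0]>im[...,2]+50)&(im[...,0]>im[...,1]+25),.066)
    print('knob');blobs(d,reg&(abs(W[...,1]-.17)<.05)&(im.max(-1)<70)&(W[...,0]<.5),.092,10)
E
python3 m.py
```

```text
top recess
px [213.2 232.2] A 128 c [0.5152 0.6008] dia 0.6682 e 0.00171
px [170.8 240.1] A 128 c [0.4778 1.6194] dia 2.4876 e 0.00025
px [191.3 199.6] A 170 c [0.6112 0.3281] dia 0.0346 e 0.00022
px [190.3 235.3] A 462 c [0.5194 0.328 ] dia 0.0587 e 0.00023
px [189.5 272.7] A 373 c [0.4271 0.3275] dia 0.0514 e 0.00022
green
px [318.5 231.4] A 161 c [0.5164 0.0117] dia 0.0573 e 0.00023
blue
px [307.6 234. ] A 43 c [0.5175 0.0155] dia 0.0581 e 0.00035
knob
scene recess
px [170.6 268.4] A 212 c [0.611  0.3296] dia 0.0351 e 0.00023
px [195.7 298.1] A 663 c [0.5197 0.3292] dia 0.0578 e 0.0002
px [224.4 331.6] A 600 c [0.4266 0.3295] dia 0.0502 e 0.00023
green
px [311.6 198.9] A 112 c [0.517  0.0143] dia 0.056 e 0.00042
blue
px [305.  206.3] A 72 c [0.5161 0.02  ] dia 0.0559 e 0.00037
knob
```

Run:
```python
from h import *
s=r.get_state(); M=R.from_euler('xyz',s['eef_rot'],degrees=True).as_matrix(); print(M.round(3), s['time_s'])
for n,(a,b,c,e) in [('top',(236,262,254,285)),('scene',(270,255,300,290))]:
    d=cap(n); im=d['pixels'].astype(int)
    m=np.zeros(im.shape[:2],bool); m[b:e,a:c]=im[b:e,a:c].max(-1)<75
    blobs(d,m,.092,6)
    W=cloud(d)
    # grey dark hub
    if n=='top':
        for p in [(266.7,232.6),(298,0)][:1]: print('hub',onplane(d,np.array([p[0]]),np.array([p[1]]),.06))
    print(W[m][np.isfinite(W[m]).all(1)][:,:].round(3)[::6])
# vice corners in top crop: four lug holes
d=cap('top')
u=np.array([330,341,551,565])/2.9+150-.3; v=np.array([238,378,221,361])/2.9+130-.3
P=onplane(d,u,v,.008); print(P.round(4), P.mean(0)); 
print(np.degrees(np.arctan2(*(P[0]-P[2])[:2])),np.degrees(np.arctan2(*(P[1]-P[3])[:2])))
```

```text
[[-0.    -0.387 -0.922]
 [-0.001 -0.922  0.387]
 [-1.     0.001 -0.   ]] 0.25
px [246.1 274.9] A 7 c [0.4172 0.1853] dia 0.0139 e 0.00024
hub [[0.515795   0.13497383 0.06      ]]
[[0.423 0.181 0.073]]
px [284.6 275.1] A 69 c [0.4044 0.1992] dia 0.0173 e 0.00038
[[0.411 0.187 0.088]
 [0.418 0.198 0.085]
 [0.411 0.189 0.084]
 [0.412 0.193 0.083]
 [0.414 0.196 0.081]
 [0.418 0.198 0.076]
 [0.41  0.19  0.076]
 [0.412 0.193 0.073]
 [0.414 0.196 0.071]
 [0.418 0.198 0.064]
 [0.41  0.19  0.065]
 [0.411 0.189 0.059]]
[[ 0.5772  0.1455  0.008 ]
 [ 0.4554  0.1369  0.008 ]
 [ 0.5885 -0.0463  0.008 ]
 [ 0.4669 -0.0532  0.008 ]] [0.52199646 0.04573079 0.008     ]
-3.363077633487624 -3.470362927631372
```

```bash
cat > g.py <<'E'
import sys
from h import *
# usage: g.py x y z psi(deg, world angle of tool y)
def delta(pos,psi,q=False):
    s=r.get_state(); M=R.from_euler('xyz',s['eef_rot'],degrees=True).as_matrix()
    p=np.radians(psi); y=np.array([np.cos(p),np.sin(p),0]); x=np.array([0,0,-1.]); T=np.c_[x,y,np.cross(x,y)]
    t=M.T@(np.array(pos)-s['tcp_pos']); a=np.degrees(R.from_matrix(M.T@T).as_rotvec())
    cur=np.degrees(np.arctan2(M[1,1],M[0,1]))
    print('t',round(s['time_s'],2),'pos',s['tcp_pos'].round(4),'psi',cur.round(2),'F',s['contact_force'].round(1),'w',round(s['gripper_width'],4),'j6',s['joints'][[0,5]].round(1))
    print('  txyz',t.round(4),'axyz',a.round(2))
if __name__=='__main__':
    v=list(map(float,sys.argv[1:]))
    if len(v)==4: delta(v[:3],v[3])
    else: delta([0,0,0],0)
E
python3 g.py .42 .10 .24 -86.6
```

```text
t 0.4 pos [0.2615 0.6222 0.2063] psi -112.79 F [-0.7 -0.2 -0.4] w 0.0875 j6 [ 83.7 -16.5]
  txyz [-0.0336  0.42   -0.3485] axyz [-2.619e+01  0.000e+00 -1.000e-02]
```

```bash
python3 -m creep '[{"tx":-0.034,"ty":0.42,"tz":-0.349,"ax":-26.2},{"tx":-0.034,"ty":0.42,"tz":-0.349,"ax":-26.2},{"tx":-0.034,"ty":0.42,"tz":-0.349,"ax":-26.2},{"tx":-0.034,"ty":0.42,"tz":-0.349,"ax":-26.2},{"tx":-0.034,"ty":0.42,"tz":-0.349,"ax":-26.2}]'; python3 g.py .42 .10 .24 -86.6
```

```text
t 0.4 pos [0.2615 0.6222 0.2063] psi -112.79 F [-0.7 -0.2 -0.4] w 0.0875 j6 [ 83.7 -16.5]
  txyz [-0.0336  0.42   -0.3485] axyz [-2.619e+01  0.000e+00 -1.000e-02]invalid input
```

```bash
python3 -m creep '[{"ax":-26.2,"ay":0,"az":0,"tx":-0.034,"ty":0.42,"tz":-0.349,"fingers":0.087},{"ax":-26.2,"ay":0,"az":0,"tx":-0.034,"ty":0.42,"tz":-0.349,"fingers":0.087},{"ax":-26.2,"ay":0,"az":0,"tx":-0.034,"ty":0.42,"tz":-0.349,"fingers":0.087},{"ax":-26.2,"ay":0,"az":0,"tx":-0.034,"ty":0.42,"tz":-0.349,"fingers":0.087},{"ax":-26.2,"ay":0,"az":0,"tx":-0.034,"ty":0.42,"tz":-0.349,"fingers":0.087}]'; python3 g.py .42 .10 .24 -86.6
```

```text
time_s: 0.9
tcp_pos: [0.3344, 0.3817, 0.2223]
eef_rot: [-126.6, 90.0, 56.8]
contact_force: [-0.3, 0.3, 0.5]
gripper_width: 0.087
t 0.9 pos [0.3344 0.3817 0.2223] psi -86.54 F [-0.3  0.3  0.5] w 0.087 j6 [71.  22.5]
  txyz [-0.0178  0.2863 -0.0684] axyz [ 0.06 -0.02  0.03]
```

```bash
python3 -m creep '[{"ax":0,"ay":0,"az":0,"tx":-0.018,"ty":0.286,"tz":-0.068,"fingers":0.087},{"ax":0,"ay":0,"az":0,"tx":-0.018,"ty":0.286,"tz":-0.068,"fingers":0.087},{"ax":0,"ay":0,"az":0,"tx":-0.018,"ty":0.286,"tz":-0.068,"fingers":0.087},{"ax":0,"ay":0,"az":0,"tx":-0.018,"ty":0.286,"tz":-0.068,"fingers":0.087},{"ax":0,"ay":0,"az":0,"tx":-0.018,"ty":0.286,"tz":-0.068,"fingers":0.087}]'; python3 g.py .42 .10 .24 -86.6
```

```text
time_s: 1.4
tcp_pos: [0.4063, 0.1428, 0.2379]
eef_rot: [-139.5, 89.9, 44.0]
contact_force: [0.7, 0.3, -1.2]
gripper_width: 0.0872
t 1.4 pos [0.4063 0.1428 0.2379] psi -86.55 F [ 0.7  0.3 -1.2] w 0.0872 j6 [45.8 47.6]
  txyz [-0.0021  0.0436 -0.0111] axyz [ 0.05 -0.07  0.06]
```

```bash
python3 -m creep '[{"ax":0,"ay":0,"az":0,"tx":0,"ty":0.04,"tz":0.002,"fingers":0.087},{"ax":0,"ay":0,"az":0,"tx":0,"ty":0.04,"tz":0.002,"fingers":0.087},{"ax":0,"ay":0,"az":0,"tx":0,"ty":0.04,"tz":0.002,"fingers":0.087}]'; python3 g.py .42 .10 .24 -86.6
python3 - <<'E'
from h import *
d=cap('wrist','w1'); np.save('pics/w1.npy',cloud(d))
E
```

```text
time_s: 1.7
tcp_pos: [0.4067, 0.1039, 0.2376]
eef_rot: [-139.6, 89.9, 43.7]
contact_force: [0.1, 0.4, 0.2]
gripper_width: 0.0871
t 1.7 pos [0.4067 0.1039 0.2376] psi -86.73 F [0.1 0.4 0.2] w 0.0871 j6 [41.5 51.8]
  txyz [-0.0024  0.0046 -0.013 ] axyz [-0.13 -0.05  0.04]
```

View pics/w1.png

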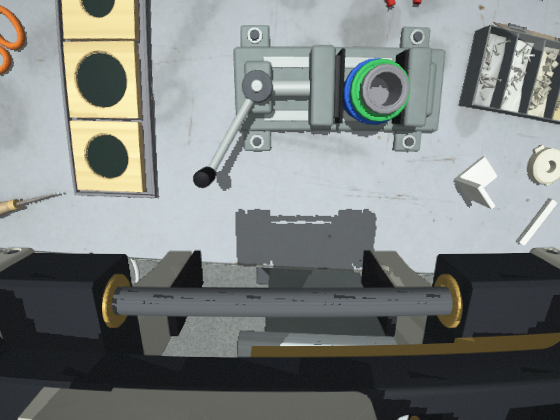

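```bash
cat > m2.py <<'E'
from h import *
import sys
d=cap('wrist'); im=d['pixels'].astype(int); W=cloud(d)
box=lambda a,b,c,e: (np.add.outer(np.zeros(420),np.arange(560))>=a)&(np.add.outer(np.zeros(420),np.arange(560))<c)&(np.add.outer(np.arange(420),np.zeros(560))>=b)&(np.add.outer(np.arange(420),np.zeros(560))<e)
up=lambda z0,z1: (W[...,2]>z0)&(W[...,2]<z1)
print('knob top');blobs(d,box(180,150,230,200)&up(.087,.097),.092)
print('green top');blobs(d,box(330,40,430,140)&up(.079,.086)&(im[...,1]>im[...,2]+40),.083)
print('grey top');blobs(d,box(330,40,430,140)&up(.096,.106),.100)
print('hub');blobs(d,box(230,60,285,120)&up(.05,.075),.06)
for p in [(205,176),(257,86),(257,74),(386,70),(360,90),(401,75)]: print(p,W[p[1],p[0]].round(4))
print('holes');P=[]
for p in [(255,35),(256,141),(416,36),(409,142)]: P.append(onplane(d,np.array([p[0]]),np.array([p[1]]),.008)[0]); print(P[-1].round(4))
print(np.mean(P,0), [np.degrees(np.arctan2(*(P[i]-P[i+2])[:2])) for i in (0,1)])
print('recess');blobs(d,box(60,0,160,200)&(im.max(-1)<90),.014,300)
E
python3 m2.py
```

```text
knob top
px [202.6 178.7] A 258 c [0.42   0.1871] dia 0.018 e 0.00021
green top
px [370.  92.] A 929 c [0.5174 0.0131] dia 0.0587 e 0.00023
grey top
px [385.6  88.5] A 1097 c [0.5174 0.013 ] dia 0.0449 e 0.00021
hub
px [254.8  90.9] A 980 c [0.5078 0.1426] dia 0.0479 e 0.00172
(205, 176) [0.4231 0.1844 0.0923]
(257, 86) [0.5158 0.1369 0.0613]
(257, 74) [0.5281 0.1377 0.0584]
(386, 70) [0.5344 0.015  0.0999]
(360, 90) [0.5163 0.0338 0.0843]
(401, 75) [5.312e-01 1.000e-04 9.960e-02]
holes
[0.5775 0.1459 0.008 ]
[0.4552 0.1398 0.008 ]
[ 0.5901 -0.0434  0.008 ]
[ 0.4662 -0.0531  0.008 ]
[0.52225288 0.04731935 0.008     ] [np.float64(-3.792575309534076), np.float64(-3.2656253713208363)]
recess
px [98.6  6.6] A 413 c [0.6099 0.3291] dia 0.0361 e 0.00023
px [151.6  92.3] A 705 c [0.4955 0.4407] dia 0.3562 e 0.00276
px [102.1  79.4] A 2075 c [0.5202 0.3292] dia 0.0613 e 0.00022
px [107.5 155.8] A 1363 c [0.4276 0.3288] dia 0.0532 e 0.00021
```

```bash
python3 g.py .42 .187 .11 -117.3
```

```text
t 1.8 pos [0.4067 0.1051 0.2374] psi -86.58 F [-0.9  0.9  0.1] w 0.0873 j6 [41.7 51.8]
  txyz [ 0.1275 -0.0809 -0.0181] axyz [ 3.072e+01 -2.000e-02  3.000e-02]
```

```bash
python3 -m creep '[{"ax":30.7,"ay":0,"az":0,"tx":0.03,"ty":-0.081,"tz":-0.018,"fingers":0.06},{"ax":30.7,"ay":0,"az":0,"tx":0.06,"ty":-0.081,"tz":-0.018,"fingers":0.06},{"ax":30.7,"ay":0,"az":0,"tx":0.1,"ty":-0.081,"tz":-0.018,"fingers":0.06},{"ax":30.7,"ay":0,"az":0,"tx":0.1275,"ty":-0.081,"tz":-0.018,"fingers":0.06},{"ax":30.7,"ay":0,"az":0,"tx":0.1275,"ty":-0.081,"tz":-0.018,"fingers":0.06}]'; python3 g.py .42 .187 .07 -117.3
python3 - <<'E'
from h import *
cap('scene','s2');cap('wrist','w2')
E
```

```text
time_s: 2.3
tcp_pos: [0.4172, 0.186, 0.1061]
eef_rot: [70.3, 89.5, -137.0]
contact_force: [-0.1, -0.5, -0.1]
gripper_width: 0.0603
t 2.3 pos [0.4172 0.186  0.1061] psi -117.25 F [-0.1 -0.5 -0.1] w 0.0603 j6 [48.8 14. ]
  txyz [ 0.036  -0.0024 -0.0021] axyz [ 0.05  0.16 -0.43]
```

View pics/w2.png

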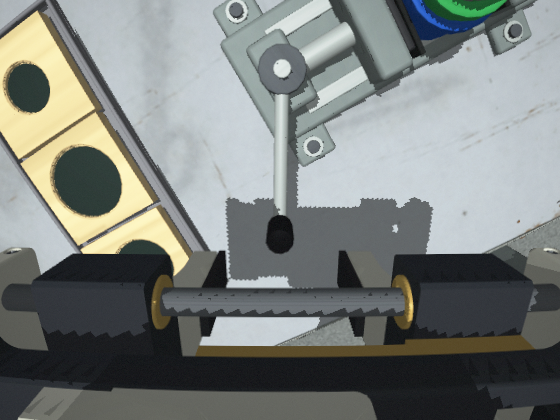

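```bash
python3 -m creep '[{"ax":0,"ay":0,"az":-0.4,"tx":0.036,"ty":-0.002,"tz":-0.002,"fingers":0.045},{"ax":0,"ay":0,"az":-0.4,"tx":0.036,"ty":-0.002,"tz":-0.002,"fingers":0.03},{"ax":0,"ay":0,"az":-0.4,"tx":0.036,"ty":-0.002,"tz":-0.002,"fingers":0.01},{"ax":0,"ay":0,"az":-0.4,"tx":0.036,"ty":-0.002,"tz":-0.002,"fingers":0.01},{"ax":0,"ay":0,"az":-0.4,"tx":0.036,"ty":-0.002,"tz":-0.002,"fingers":0.01}]' 15; python3 g.py .42 .187 .07 -117.3
python3 - <<'E'
from h import *
cap('wrist','w3')
E
```

```text
time_s: 2.9
tcp_pos: [0.4233, 0.1882, 0.0755]
eef_rot: [-95.7, 89.5, 57.0]
contact_force: [-0.1, 0.4, -0.5]
gripper_width: 0.0257
t 2.9 pos [0.4233 0.1882 0.0755] psi -117.26 F [-0.1  0.4 -0.5] w 0.0257 j6 [48.4 14.5]
  txyz [0.0054 0.0026 0.0024] axyz [ 0.04 -0.05  0.55]
```

View pics/w3.png

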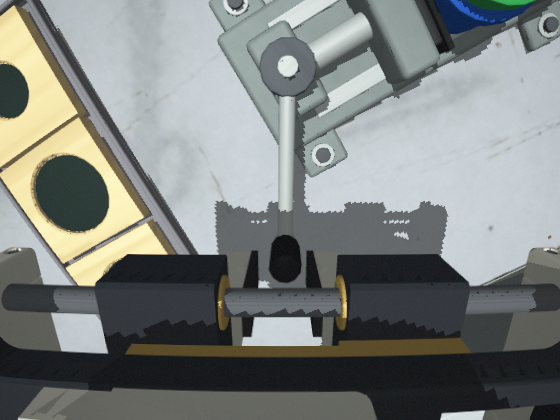

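```bash
python3 -m creep '[{"ax":0,"ay":0,"az":0,"tx":0,"ty":0,"tz":0,"fingers":0.005},{"ax":0,"ay":0,"az":0,"tx":0,"ty":0,"tz":0,"fingers":0.005},{"ax":0,"ay":0,"az":0,"tx":0,"ty":0,"tz":0,"fingers":0.005}]' 15; python3 g.py .42 .187 .07 -117.3;python3 g.py
```

```text
time_s: 3.25
tcp_pos: [0.4225, 0.1874, 0.0739]
eef_rot: [-90.6, 89.6, 62.1]
contact_force: [-0.3, 0.8, -0.1]
gripper_width: 0.0058
t 3.25 pos [0.4225 0.1874 0.0739] psi -117.29 F [-0.3  0.8 -0.1] w 0.0058 j6 [48.3 14.5]
  txyz [0.0039 0.0015 0.002 ] axyz [ 0.01 -0.    0.41]
t 3.25 pos [0.4225 0.1874 0.0739] psi -117.29 F [-0.3  0.8 -0.1] w 0.0058 j6 [48.3 14.5]
  txyz [0.0713 0.3608 0.2895] axyz [-117.29   -0.42    0.25]
```

Run:
```python
from h import *
d=cap('wrist','w4')
im=d['pixels']
cv2.imwrite('pics/w4c.png',cv2.resize(im[180:360,180:400],None,fx=3,fy=3))
d=cap('scene'); cv2.imwrite('pics/s4c.png',cv2.resize(d['pixels'][180:340,200:380],None,fx=3.6,fy=3.6))
```

```text
(no output)
```

View pics/w4c.png

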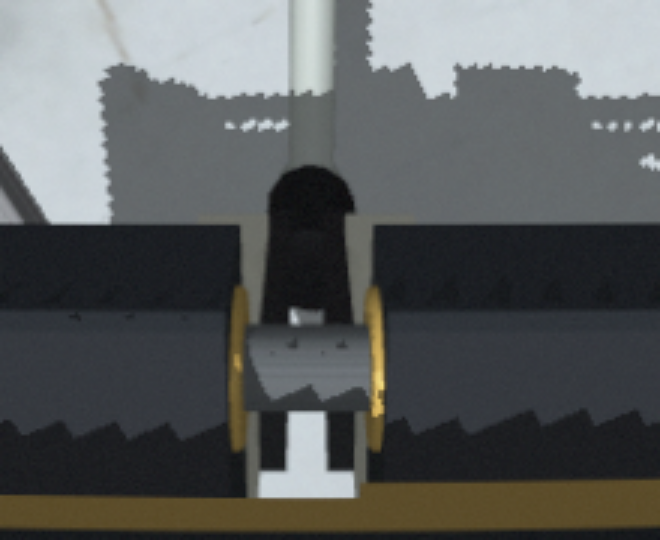

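View pics/s4c.png

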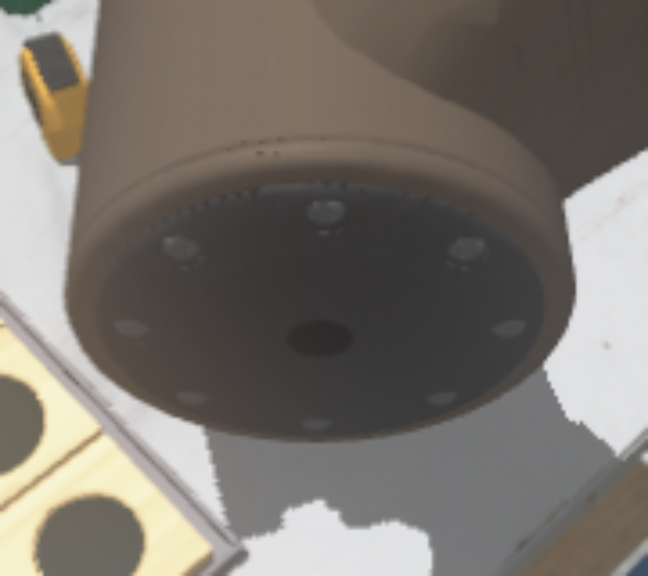

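Run:
```python
from h import *
d=cap('wrist')
def proj(d,p):
    c=np.linalg.inv(d['Twc'])@np.r_[p,1]; x,y=c[:2]/c[2]; k=1+d['k1']*(x*x+y*y); return np.array([d['cx']+d['fx']*x*k,d['cy']+d['fy']*y*k,c[2]]).round(3)
s=d['s']; M=R.from_euler('xyz',s['eef_rot'],degrees=True).as_matrix()
print('tcp',s['tcp_pos'],proj(d,s['tcp_pos']),'hold',proj(d,s['tcp_pos']-M[:,0]*.0188))
print('w',s['gripper_width'])
for z in (.056,.092): print(z,proj(d,[.42,.187,z]))
W=cloud(d)
for v in range(240,300,6): print(v,[ (u,W[v,u].round(3).tolist()) for u in (270,283,296)])
```

```text
tcp [0.42244183 0.18736125 0.07380304] [2.81634e+02 2.51551e+02 1.94000e-01] hold [2.81583e+02 2.65191e+02 1.76000e-01]
w 0.005372510708340486
0.056 [2.84046e+02 2.43597e+02 2.12000e-01]
0.092 [2.83964e+02 2.68010e+02 1.77000e-01]
240 [(270, [0.409, 0.206, 0.001]), (283, [0.427, 0.184, 0.069]), (296, [0.398, 0.187, 0.001])]
246 [(270, [0.427, 0.193, 0.068]), (283, [0.427, 0.184, 0.079]), (296, [0.418, 0.179, 0.065])]
252 [(270, [0.434, 0.188, 0.096]), (283, [0.427, 0.184, 0.087]), (296, [0.429, 0.175, 0.101])]
258 [(270, [0.433, 0.188, 0.104]), (283, [0.425, 0.185, 0.091]), (296, [0.43, 0.175, 0.109])]
264 [(270, [0.433, 0.188, 0.111]), (283, [0.423, 0.186, 0.093]), (296, [0.429, 0.176, 0.113])]
270 [(270, [0.433, 0.187, 0.118]), (283, [0.42, 0.188, 0.093]), (296, [0.426, 0.177, 0.114])]
276 [(270, [0.434, 0.187, 0.124]), (283, [0.417, 0.189, 0.094]), (296, [0.423, 0.179, 0.114])]
282 [(270, [0.433, 0.187, 0.129]), (283, [0.413, 0.191, 0.092]), (296, [0.429, 0.177, 0.131])]
288 [(270, [0.452, 0.175, 0.174]), (283, [0.45, 0.172, 0.173]), (296, [0.449, 0.168, 0.174])]
294 [(270, [0.452, 0.175, 0.177]), (283, [0.45, 0.172, 0.176]), (296, [0.449, 0.168, 0.176])]
```

Run:
```python
from h import *
d=cap('wrist'); W=cloud(d); s=d['s']; M=R.from_euler('xyz',s['eef_rot'],degrees=True).as_matrix()
L=(W-s['tcp_pos'])@M
for v in list(range(244,300,4)): print(v,[ (u,(1000*L[v,u]).round(0).tolist()) for u in (250,258,265,270,276,283,290,296,300,306)])
```

```text
244 [(250, [73.0, -27.0, 25.0]), (258, [73.0, -20.0, 25.0]), (265, [73.0, -14.0, 24.0]), (270, [9.0, -7.0, -1.0]), (276, [-0.0, -3.0, -5.0]), (283, [-2.0, 1.0, -6.0]), (290, [1.0, 5.0, -4.0]), (296, [12.0, 9.0, -0.0]), (300, [73.0, 15.0, 24.0]), (306, [72.0, 20.0, 24.0])]
248 [(250, [72.0, -27.0, 28.0]), (258, [73.0, -20.0, 28.0]), (265, [73.0, -14.0, 28.0]), (270, [1.0, -7.0, -2.0]), (276, [-6.0, -3.0, -5.0]), (283, [-10.0, 1.0, -6.0]), (290, [-6.0, 5.0, -5.0]), (296, [4.0, 9.0, -1.0]), (300, [72.0, 15.0, 28.0]), (306, [73.0, 21.0, 28.0])]
252 [(250, [-27.0, -16.0, -11.0]), (258, [-26.0, -12.0, -11.0]), (265, [-26.0, -9.0, -11.0]), (270, [-23.0, -6.0, -10.0]), (276, [-24.0, -3.0, -10.0]), (283, [-13.0, 1.0, -5.0]), (290, [-23.0, 4.0, -10.0]), (296, [-26.0, 7.0, -11.0]), (300, [-27.0, 9.0, -11.0]), (306, [-27.0, 13.0, -11.0])]
256 [(250, [-94.0, -9.0, -39.0]), (258, [-93.0, -7.0, -39.0]), (265, [-32.0, -8.0, -11.0]), (270, [-29.0, -6.0, -10.0]), (276, [-27.0, -3.0, -9.0]), (283, [-17.0, 1.0, -5.0]), (290, [-28.0, 4.0, -9.0]), (296, [-32.0, 7.0, -11.0]), (300, [-32.0, 9.0, -11.0]), (3
[... 2245 characters left out ...]
3.0, -32.0]), (296, [-101.0, 4.0, -33.0]), (300, [-100.0, 5.0, -32.0]), (306, [-106.0, 6.0, -36.0])]
292 [(250, [-111.0, -7.0, -37.0]), (258, [-106.0, -6.0, -34.0]), (265, [-102.0, -4.0, -32.0]), (270, [-102.0, -3.0, -32.0]), (276, [-101.0, -1.0, -32.0]), (283, [-102.0, 1.0, -32.0]), (290, [-102.0, 2.0, -32.0]), (296, [-102.0, 4.0, -32.0]), (300, [-102.0, 5.0, -32.0]), (306, [-106.0, 6.0, -34.0])]
296 [(250, [-110.0, -8.0, -36.0]), (258, [-106.0, -6.0, -34.0]), (265, [-104.0, -4.0, -32.0]), (270, [-105.0, -3.0, -32.0]), (276, [-103.0, -1.0, -31.0]), (283, [-104.0, 1.0, -32.0]), (290, [-103.0, 2.0, -31.0]), (296, [-103.0, 4.0, -31.0]), (300, [-103.0, 5.0, -31.0]), (306, [-105.0, 7.0, -33.0])]
```

Run:
```python
from h import *
W=np.load('pics/w1.npy'); M=R.from_euler('xyz',[-139.6,89.9,43.7],degrees=True).as_matrix(); L=(W-np.array([.4067,.1039,.2376]))@M
for v in range(246,340,6): print(v,[ (u,(1000*L[v,u]).round(0).tolist()) for u in (165,180,190,197,204,364,372)])
d=viewer.capture('wrist'); print(np.array(d['T_tool_cam']).round(4), d['cx'],d['cy'],d['fx'],d['fy'])
```

```text
246 [(165, [238.0, -165.0, 95.0]), (180, [236.0, -143.0, 94.0]), (190, [238.0, -129.0, 95.0]), (197, [235.0, -119.0, 94.0]), (204, [234.0, -108.0, 93.0]), (364, [236.0, 115.0, 94.0]), (372, [236.0, 126.0, 94.0])]
252 [(165, [236.0, -166.0, 103.0]), (180, [-29.0, -52.0, -12.0]), (190, [-27.0, -47.0, -11.0]), (197, [-24.0, -45.0, -10.0]), (204, [237.0, -110.0, 103.0]), (364, [-22.0, 44.0, -9.0]), (372, [237.0, 128.0, 104.0])]
258 [(165, [-35.0, -57.0, -12.0]), (180, [-35.0, -50.0, -11.0]), (190, [-32.0, -46.0, -10.0]), (197, [-29.0, -43.0, -9.0]), (204, [237.0, -111.0, 113.0]), (364, [-24.0, 44.0, -6.0]), (372, [-31.0, 46.0, -10.0])]
264 [(165, [-43.0, -55.0, -12.0]), (180, [-40.0, -49.0, -10.0]), (190, [-39.0, -44.0, -10.0]), (197, [-30.0, -43.0, -6.0]), (204, [1090.0, -340.0, 531.0]), (364, [-23.0, 44.0, -3.0]), (372, [-38.0, 44.0, -10.0])]
270 [(165, [-48.0, -53.0, -11.0]), (180, [-42.0, -48.0, -8.0]), (190, [-42.0, -43.0, -9.0]), (197, [-31.0, -43.0, -3.0]), (204, [1083.0, -340.0, 556.0]), (364, [-26.0, 44.0, -0.0]), (372, [-39.0, 44.0, -7.0])]
276 [(165, [-55.0, -51.0, -12.0]), (1
[... 1908 characters left out ...]

330 [(165, [-72.0, -47.0, 4.0]), (180, [-64.0, -43.0, 9.0]), (190, [1084.0, -432.0, 870.0]), (197, [1081.0, -398.0, 867.0]), (204, [1084.0, -366.0, 869.0]), (364, [334.0, 156.0, 307.0]), (372, [333.0, 172.0, 307.0])]
336 [(165, [-72.0, -47.0, 6.0]), (180, [1087.0, -484.0, 907.0]), (190, [1090.0, -437.0, 908.0]), (197, [1088.0, -403.0, 906.0]), (204, [1083.0, -368.0, 902.0]), (364, [262.0, 135.0, 265.0]), (372, [264.0, 149.0, 267.0])]
[[ 1.100e-03 -2.853e-01  9.584e-01 -1.793e-01]
 [ 1.000e+00 -2.000e-04 -1.200e-03  3.000e-04]
 [ 6.000e-04  9.584e-01  2.853e-01 -7.750e-02]
 [ 0.000e+00  0.000e+00  0.000e+00  1.000e+00]] 281.7831707843789 213.29531210095828 320.8379484670652 320.8379484670652
```

```bash
python3 -m creep '[{"ax":0,"ay":0,"az":0.4,"tx":0,"ty":0,"tz":0.001,"fingers":0.045},{"ax":0,"ay":0,"az":0.4,"tx":0,"ty":0,"tz":0.001,"fingers":0.045},{"ax":0,"ay":0,"az":0.4,"tx":0,"ty":0.0015,"tz":0.002,"fingers":0.045},{"ax":0,"ay":0,"az":0.4,"tx":0.012,"ty":0.0015,"tz":0.002,"fingers":0.04},{"ax":0,"ay":0,"az":0.4,"tx":0.026,"ty":0.0015,"tz":0.002,"fingers":0.04}]' 15; python3 g.py .42 .187 .048 -117.3
```

```text
time_s: 4.0
tcp_pos: [0.4203, 0.1875, 0.0479]
eef_rot: [-104.6, 89.9, 48.1]
contact_force: [-0.2, -0.4, -0.8]
gripper_width: 0.0377
t 4.0 pos [0.4203 0.1875 0.0479] psi -117.29 F [-0.2 -0.4 -0.8] w 0.0377 j6 [48.7 14. ]
  txyz [-0.0001  0.0006  0.0001] axyz [ 0.01 -0.02  0.09]
```

```bash
python3 -m creep '[{"ax":0,"ay":0,"az":0,"tx":0.0,"ty":0,"tz":0,"fingers":0.01},{"ax":0,"ay":0,"az":0,"tx":0.0,"ty":0,"tz":0,"fingers":0.01},{"ax":0,"ay":0,"az":0,"tx":0.0,"ty":0,"tz":0,"fingers":0.01},{"ax":0,"ay":0,"az":0,"tx":0.0,"ty":0,"tz":0,"fingers":0.01}]' 15; python3 g.py .42 .187 .048 -117.3
python3 - <<'E'
from h import *
d=cap('wrist')
cv2.imwrite('pics/w5c.png',cv2.resize(d['pixels'][180:360,180:400],None,fx=3,fy=3))
E
```

```text
time_s: 4.4
tcp_pos: [0.4205, 0.1876, 0.0484]
eef_rot: [-106.9, 89.9, 45.8]
contact_force: [-0.1, 0.5, 0.2]
gripper_width: 0.0188
t 4.4 pos [0.4205 0.1876 0.0484] psi -117.28 F [-0.1  0.5  0.2] w 0.0188 j6 [48.7 14. ]
  txyz [0.0004 0.0008 0.0001] axyz [ 0.02 -0.02  0.08]
```

View pics/w5c.png

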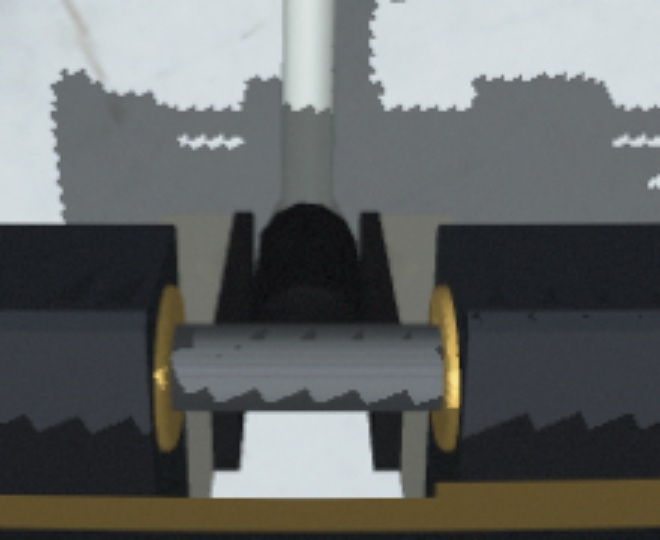

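```bash
python3 -m creep '[{"ax":-8,"ay":0,"az":0,"tx":0,"ty":0.0153,"tz":-0.0011,"fingers":0.005},{"ax":-16,"ay":0,"az":0,"tx":0,"ty":0.0303,"tz":-0.0043,"fingers":0.005},{"ax":-24,"ay":0,"az":0,"tx":0,"ty":0.0447,"tz":-0.0095,"fingers":0.005},{"ax":-32,"ay":0,"az":0,"tx":0,"ty":0.0583,"tz":-0.0167,"fingers":0.005},{"ax":-40,"ay":0,"az":0,"tx":0,"ty":0.0707,"tz":-0.0257,"fingers":0.005}]' 20; python3 g.py .42 .187 .048 -77.3
```

```text
time_s: 4.95
tcp_pos: [0.4106, 0.1133, 0.0484]
eef_rot: [-129.1, 89.8, 63.9]
contact_force: [-2.4, 8.0, -0.3]
gripper_width: 0.0188
t 4.95 pos [0.4106 0.1133 0.0484] psi -76.94 F [-2.4  8.  -0.3] w 0.0188 j6 [42.1 61. ]
  txyz [ 0.0006 -0.0696 -0.0258] axyz [ 0.36 -0.1   0.12]
```

```bash
python3 -m creep '[{"ax":-8,"ay":0,"az":0,"tx":0,"ty":0.0153,"tz":-0.0011,"fingers":0.005},{"ax":-16,"ay":0,"az":0,"tx":0,"ty":0.0303,"tz":-0.0043,"fingers":0.005},{"ax":-24,"ay":0,"az":0,"tx":0,"ty":0.0447,"tz":-0.0095,"fingers":0.005},{"ax":-32,"ay":0,"az":0,"tx":0,"ty":0.0583,"tz":-0.0167,"fingers":0.005}]' 25; python3 g.py .42 .187 .048 -77.3
python3 -m creep '[{"ax":-4,"ay":0,"az":0,"tx":0,"ty":0.0077,"tz":-0.0003,"fingers":0.005},{"ax":-7,"ay":0,"az":0,"tx":0,"ty":0.0134,"tz":-0.0008,"fingers":0.005},{"ax":-9,"ay":0,"az":0,"tx":0,"ty":0.0172,"tz":-0.0014,"fingers":0.005},{"ax":-9,"ay":0,"az":0,"tx":0,"ty":0.0172,"tz":-0.0014,"fingers":0.005}]'; python3 g.py .42 .187 .048 -77.3
```

```text
time_s: 5.35
tcp_pos: [0.4392, 0.0604, 0.0482]
eef_rot: [-137.5, 89.8, 87.5]
contact_force: [-28.4, 45.1, 13.2]
gripper_width: 0.0213
t 5.35 pos [0.4392 0.0604 0.0482] psi -44.99 F [-28.4  45.1  13.2] w 0.0213 j6 [ 33.3 101.8]
  txyz [ 0.0006 -0.1031 -0.0759] axyz [32.31 -0.09  0.15]
time_s: 5.75
tcp_pos: [0.4511, 0.0537, 0.0481]
eef_rot: [-137.5, 89.5, 96.1]
contact_force: [-29.9, 45.5, 15.9]
gripper_width: 0.0486
t 5.75 pos [0.4511 0.0537 0.0481] psi -36.45 F [-29.9  45.5  15.9] w 0.0486 j6 [ 31.3 112.8]
  txyz [ 0.0013 -0.1042 -0.0888] axyz [40.85 -0.24  0.47]
```

Run:
```python
from h import *
d=cap('wrist','w6'); d=cap('scene'); cv2.imwrite('pics/s6c.png',cv2.resize(d['pixels'][120:320,180:420],None,fx=3,fy=3))
```

```text
(no output)
```

View pics/w6.png

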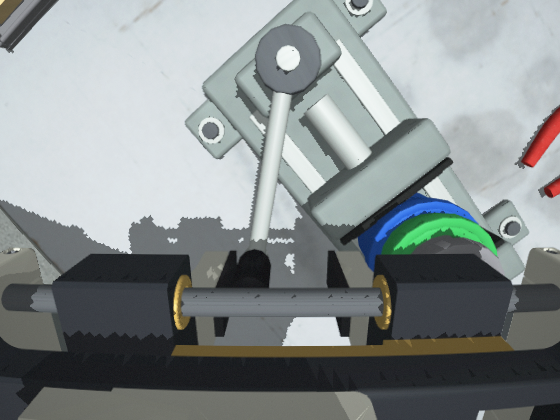

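View pics/s6c.png

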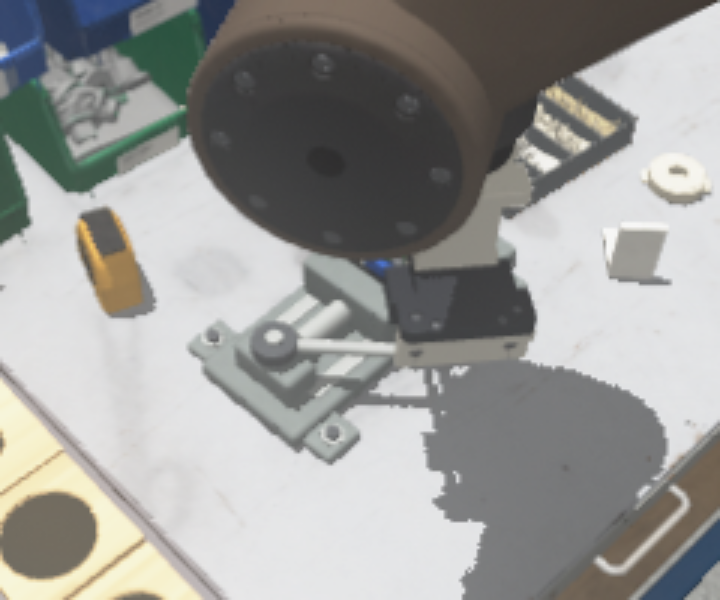

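Run:
```python
from h import *
d=cap('wrist'); W=cloud(d); im=d['pixels'].astype(int)
m=np.zeros(im.shape[:2],bool); m[240:290,235:275]=True
m&=(W[...,2]>.087)&(W[...,2]<.097); blobs(d,m,.092)
g=np.zeros(im.shape[:2],bool); g[180:290,330:520]=True; g&=(im[...,1]>im[...,2]+40)&(W[...,2]>.078)&(W[...,2]<.088); blobs(d,g,.083)
g=np.zeros(im.shape[:2],bool); g[180:290,330:520]=True; g&=(im[...,0]>im[...,2]+50)&(W[...,2]>.060)&(W[...,2]<.070); blobs(d,g,.066)
g=np.zeros(im.shape[:2],bool); g[180:290,430:520]=True; g&=(W[...,2]>.096)&(W[...,2]<.104); blobs(d,g,.1)
b=np.zeros(im.shape[:2],bool); b[20:100,250:330]=True; b&=(W[...,2]>.055)&(im.max(-1)>200)
print(W[b].mean(0))
```

```text
px [250.2 279.5] A 444 c [0.44   0.0639] dia 0.0142 e 0.00021
px [438.5 232.5] A 2219 c [0.5169 0.0099] dia 0.0596 e 0.00021
px [408. 221.] A 1843 c [0.5174 0.0121] dia 0.0627 e 0.00019
px [470.5 252. ] A 981 c [0.5173 0.0104] dia 0.0447 e 0.00023
[0.51436818 0.13464695 0.06142919]
```

```bash
python3 g.py .439 .0645 .049 -46.6
```

```text
t 5.9 pos [0.4507 0.0539 0.0481] psi -36.49 F [-28.4  45.   14.8] w 0.0477 j6 [ 31.4 112.7]
  txyz [-0.0008 -0.0157 -0.0015] axyz [10.11 -0.35  0.39]
```

```bash
python3 -m creep '[{"ax":5,"ay":0,"az":0,"tx":-0.001,"ty":-0.008,"tz":-0.001,"fingers":0.04},{"ax":10,"ay":0,"az":0,"tx":-0.001,"ty":-0.016,"tz":-0.0015,"fingers":0.03},{"ax":10,"ay":0,"az":0,"tx":-0.001,"ty":-0.016,"tz":-0.0015,"fingers":0.03},{"ax":10,"ay":0,"az":0,"tx":-0.001,"ty":-0.016,"tz":-0.0015,"fingers":0.03}]'; python3 g.py .439 .0645 .049 -46.6
```

```text
time_s: 6.3
tcp_pos: [0.4401, 0.0595, 0.049]
eef_rot: [-111.3, 89.9, 112.6]
contact_force: [-8.4, 7.5, 5.9]
gripper_width: 0.0301
t 6.3 pos [0.4401 0.0595 0.049 ] psi -46.14 F [-8.4  7.5  5.9] w 0.0301 j6 [ 33.2 100.7]
  txyz [ 0.0001 -0.0044 -0.0027] axyz [ 0.46 -0.03  0.07]
```

```bash
python3 -m creep '[{"ax":0,"ay":0,"az":0,"tx":0,"ty":-0.005,"tz":-0.0015,"fingers":0.03},{"ax":0,"ay":0,"az":0,"tx":0,"ty":-0.005,"tz":-0.0015,"fingers":0.03}]'; python3 g.py .439 .0645 .049 -46.6
python3 - <<'E'
from h import *
d=cap('wrist','w7'); W=cloud(d); im=d['pixels'].astype(int)
m=np.zeros(im.shape[:2],bool); m[230:300,235:320]=True
m&=(W[...,2]>.087)&(W[...,2]<.097)&(im.max(-1)<60); blobs(d,m,.092)
E
```

```text
time_s: 6.5
tcp_pos: [0.4385, 0.0636, 0.049]
eef_rot: [143.5, 90.0, 7.3]
contact_force: [0.2, -0.0, -0.1]
gripper_width: 0.03
t 6.5 pos [0.4385 0.0636 0.049 ] psi -46.19 F [ 0.2 -0.  -0.1] w 0.03 j6 [33.9 99.9]
  txyz [ 0.     -0.0004 -0.001 ] axyz [ 0.41 -0.03 -0.02]
px [247.2 271.8] A 104 c [0.4344 0.0786] dia 0.0098 e 0.00034
px [315.3 272.2] A 90 c [0.4536 0.0581] dia 0.0089 e 0.00047
px [274.3 280. ] A 467 c [0.4364 0.0664] dia 0.016 e 0.00019
```

View pics/w7.png

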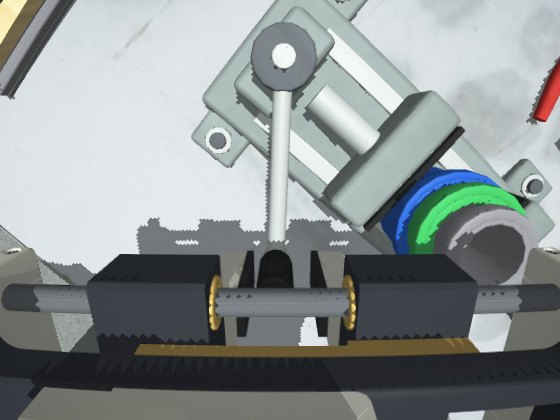

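```bash
python3 -m creep '[{"ax":0,"ay":0,"az":0,"tx":-0.05,"ty":0,"tz":0,"fingers":0.04},{"ax":0,"ay":0,"az":0,"tx":-0.1,"ty":0,"tz":0,"fingers":0.06},{"ax":0,"ay":0,"az":0,"tx":-0.14,"ty":0,"tz":0.02,"fingers":0.06},{"ax":0,"ay":0,"az":0,"tx":-0.14,"ty":0,"tz":0.02,"fingers":0.06}]'; python3 g.py .439 .0645 .049 -46.6
python3 - <<'E'
from h import *
d=cap('wrist','w8'); W=cloud(d); im=d['pixels'].astype(int)
m=(W[...,2]>.087)&(W[...,2]<.097)&(im.max(-1)<60); m[250:]=False; blobs(d,m,.092)
g=(im[...,1]>im[...,2]+40)&(W[...,2]>.078)&(W[...,2]<.088);g[250:]=False; blobs(d,g,.083)
g=(W[...,2]>.096)&(W[...,2]<.104);g[250:]=False; blobs(d,g,.1)
E
```

```text
time_s: 6.95
tcp_pos: [0.4259, 0.0496, 0.1943]
eef_rot: [159.7, 89.5, 23.5]
contact_force: [0.8, 0.1, -0.5]
gripper_width: 0.0561
t 6.95 pos [0.4259 0.0496 0.1943] psi -46.23 F [ 0.8  0.1 -0.5] w 0.0561 j6 [ 33.3 100.4]
  txyz [ 0.1455 -0.0021 -0.0185] axyz [ 0.37 -0.51 -0.19]
px [275.3 189.9] A 259 c [0.4346 0.0651] dia 0.0171 e 0.00019
px [372.2 158.8] A 1104 c [0.5176 0.0088] dia 0.0588 e 0.00019
px [388.5 166.8] A 1251 c [0.5175 0.0088] dia 0.0447 e 0.0002
px [522.4 224.4] A 30 c [ 0.5596 -0.1255] dia 0.0285 e 0.00031
```

View pics/w8.png

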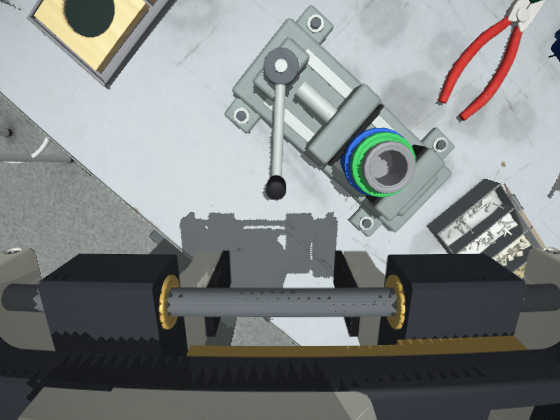

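Run:
```python
from h import *
d=cap('wrist'); W=cloud(d); s=d['s']; M=R.from_euler('xyz',s['eef_rot'],degrees=True).as_matrix(); L=(W-s['tcp_pos'])@M*1000
for u in (10,30,60,100,150,170,420,480,530): print(u,[(v,L[v,u].round(0).tolist()) for v in (254,262,270,285,305,330,345)])
print('hub',onplane(d,np.array([281.]),np.array([66.5]),.0615), W[66,281])
```

```text
10 [(254, [-95.0, -82.0, -39.0]), (262, [-98.0, -80.0, -38.0]), (270, [-99.0, -80.0, -36.0]), (285, [-100.0, -81.0, -31.0]), (305, [-105.0, -77.0, -28.0]), (330, [-104.0, -81.0, -18.0]), (345, [-120.0, -65.0, -26.0])]
30 [(254, [-90.0, -80.0, -37.0]), (262, [-91.0, -80.0, -35.0]), (270, [-91.0, -81.0, -32.0]), (285, [-100.0, -73.0, -32.0]), (305, [-105.0, -71.0, -28.0]), (330, [-97.0, -81.0, -14.0]), (345, [-99.0, -80.0, -9.0])]
60 [(254, [1042.0, -955.0, 468.0]), (262, [1037.0, -959.0, 503.0]), (270, [-105.0, -59.0, -39.0]), (285, [-110.0, -55.0, -38.0]), (305, [-111.0, -56.0, -32.0]), (330, [-110.0, -59.0, -24.0]), (345, [-111.0, -59.0, -20.0])]
100 [(254, [-93.0, -54.0, -39.0]), (262, [-98.0, -51.0, -39.0]), (270, [-103.0, -49.0, -39.0]), (285, [-110.0, -45.0, -38.0]), (305, [-112.0, -45.0, -33.0]), (330, [-112.0, -46.0, -26.0]), (345, [-111.0, -48.0, -20.0])]
150 [(254, [-93.0, -39.0, -39.0]), (262, [-98.0, -37.0, -39.0]), (270, [-102.0, -35.0, -38.0]), (285, [-109.0, -32.0, -38.0]), (305, [-111.0, -32.0, -33.0]), (330, [-111.0, -33.0, -26.0]), (345, [-111.0, -34.0, -21.0])]
170 
[... 224 characters left out ...]
 [-93.0, 41.0, -39.0]), (262, [-98.0, 39.0, -39.0]), (270, [-104.0, 37.0, -39.0]), (285, [-111.0, 34.0, -38.0]), (305, [-110.0, 35.0, -33.0]), (330, [-110.0, 36.0, -25.0]), (345, [-113.0, 35.0, -22.0])]
480 [(254, [-93.0, 60.0, -39.0]), (262, [-98.0, 57.0, -38.0]), (270, [-103.0, 54.0, -38.0]), (285, [-112.0, 49.0, -39.0]), (305, [-111.0, 51.0, -33.0]), (330, [-111.0, 52.0, -25.0]), (345, [-115.0, 50.0, -23.0])]
530 [(254, [-89.0, 80.0, -37.0]), (262, [-89.0, 81.0, -34.0]), (270, [-92.0, 79.0, -32.0]), (285, [-101.0, 72.0, -32.0]), (305, [-104.0, 71.0, -27.0]), (330, [-96.0, 81.0, -13.0]), (345, [-98.0, 81.0, -8.0])]
hub [[0.5143656  0.13531567 0.0615    ]] [0.51456843 0.13550815 0.06244791]
```

```bash
python3 g.py .435 .0655 .049 -48
```

```text
t 7.05 pos [0.4242 0.0495 0.1898] psi -46.29 F [0.5 0.2 0.3] w 0.0587 j6 [ 33.3 100.4]
  txyz [ 0.1409 -0.0042 -0.0184] axyz [ 1.71 -0.17 -0.03]
```

```bash
python3 -m creep '[{"ax":1.7,"ay":0,"az":0,"tx":0.05,"ty":-0.004,"tz":-0.018,"fingers":0.05},{"ax":1.7,"ay":0,"az":0,"tx":0.09,"ty":-0.004,"tz":-0.018,"fingers":0.04},{"ax":1.7,"ay":0,"az":0,"tx":0.14,"ty":-0.004,"tz":-0.018,"fingers":0.036},{"ax":1.7,"ay":0,"az":0,"tx":0.14,"ty":-0.004,"tz":-0.018,"fingers":0.036},{"ax":1.7,"ay":0,"az":0,"tx":0.14,"ty":-0.004,"tz":-0.018,"fingers":0.036}]' 40; python3 g.py .435 .0655 .049 -48
python3 -m creep '[{"ax":0,"ay":0,"az":0,"tx":0.0,"ty":0.004,"tz":0,"fingers":0.036},{"ax":-1,"ay":0,"az":0,"tx":0,"ty":0.008,"tz":-0.0002,"fingers":0.036},{"ax":-1,"ay":0,"az":0,"tx":0,"ty":0.008,"tz":-0.0002,"fingers":0.036}]'; python3 g.py
```

```text
time_s: 7.55
tcp_pos: [0.4335, 0.0642, 0.0483]
eef_rot: [-1.5, 89.7, -139.4]
contact_force: [0.6, 0.7, 0.9]
gripper_width: 0.0361
t 7.55 pos [0.4335 0.0642 0.0483] psi -47.95 F [0.6 0.7 0.9] w 0.0361 j6 [34.4 97.6]
  txyz [-0.0007  0.     -0.002 ] axyz [0.05 0.27 0.01]
time_s: 7.85
tcp_pos: [0.441, 0.0596, 0.0505]
eef_rot: [169.7, 89.8, 32.7]
contact_force: [0.0, 0.2, -0.2]
gripper_width: 0.0358
t 7.85 pos [0.441  0.0596 0.0505] psi -46.96 F [ 0.   0.2 -0.2] w 0.0358 j6 [33.2 99.8]
  txyz [ 0.049  -0.2575  0.3631] axyz [-46.96  -0.18  -0.12]
```

```bash
python3 -m creep '[{"ax":0,"ay":0,"az":0,"tx":0.0,"ty":0.002,"tz":0,"fingers":0.036},{"ax":-1,"ay":0,"az":0,"tx":0,"ty":0.004,"tz":-0.0002,"fingers":0.036},{"ax":-1,"ay":0,"az":0,"tx":0,"ty":0.004,"tz":-0.0002,"fingers":0.036}]'; python3 g.py
python3 -m creep '[{"ax":0,"ay":0,"az":0,"tx":0.0,"ty":0.002,"tz":0,"fingers":0.036},{"ax":-1,"ay":0,"az":0,"tx":0,"ty":0.003,"tz":-0.0002,"fingers":0.036},{"ax":-1,"ay":0,"az":0,"tx":0,"ty":0.003,"tz":-0.0002,"fingers":0.036}]'; python3 g.py
```

```text
time_s: 8.15
tcp_pos: [0.443, 0.0571, 0.05]
eef_rot: [-174.2, 89.9, 49.8]
contact_force: [-4.6, 4.8, 5.8]
gripper_width: 0.0357
t 8.15 pos [0.443  0.0571 0.05  ] psi -45.98 F [-4.6  4.8  5.8] w 0.0357 j6 [ 32.7 101.3]
  txyz [ 0.0491 -0.2667  0.3584] axyz [-45.98  -0.15  -0.05]
time_s: 8.45
tcp_pos: [0.4444, 0.0558, 0.0499]
eef_rot: [-147.2, 89.8, 77.8]
contact_force: [-11.0, 13.2, 10.3]
gripper_width: 0.0359
t 8.45 pos [0.4444 0.0558 0.0499] psi -45.02 F [-11.   13.2  10.3] w 0.0359 j6 [ 32.4 102.7]
  txyz [ 0.0494 -0.2746  0.3539] axyz [-4.502e+01 -1.800e-01  3.000e-02]
```

```bash
python3 -m creep '[{"ax":0,"ay":0,"az":0,"tx":0.0,"ty":-0.006,"tz":0,"fingers":0.036},{"ax":0,"ay":0,"az":0,"tx":0,"ty":-0.011,"tz":0,"fingers":0.05},{"ax":0,"ay":0,"az":0,"tx":0,"ty":-0.011,"tz":0,"fingers":0.05},{"ax":0,"ay":0,"az":0,"tx":-0.05,"ty":-0.011,"tz":0,"fingers":0.06},{"ax":0,"ay":0,"az":0,"tx":-0.1,"ty":-0.011,"tz":0.01,"fingers":0.08}]'; python3 g.py .44 .009 .2 -86.5
```

```text
time_s: 8.95
tcp_pos: [0.4297, 0.0547, 0.1484]
eef_rot: [-1.9, 89.8, -136.9]
contact_force: [1.8, 1.6, 0.1]
gripper_width: 0.0606
t 8.95 pos [0.4297 0.0547 0.1484] psi -44.95 F [1.8 1.6 0.1] w 0.0606 j6 [ 33.6 101.4]
  txyz [-0.0515  0.0396  0.0253] axyz [41.55  0.2  -0.07]
```

```bash
python3 -m creep '[{"ax":8.5,"ay":0,"az":0,"tx":-0.05,"ty":0.01,"tz":0.02,"fingers":0.075},{"ax":17,"ay":0,"az":0,"tx":-0.05,"ty":0.02,"tz":0.025,"fingers":0.075},{"ax":25.5,"ay":0,"az":0,"tx":-0.05,"ty":0.04,"tz":0.025,"fingers":0.075},{"ax":34,"ay":0,"az":0,"tx":-0.05,"ty":0.04,"tz":0.025,"fingers":0.075},{"ax":41.5,"ay":0,"az":0,"tx":-0.05,"ty":0.04,"tz":0.025,"fingers":0.075}]'
python3 - <<'E'
from h import *
d=cap('wrist','w9'); W=cloud(d); im=d['pixels'].astype(int)
m=(W[...,2]>.087)&(W[...,2]<.097)&(im.max(-1)<60); m[250:]=False; blobs(d,m,.092)
g=(im[...,1]>im[...,2]+40)&(W[...,2]>.078)&(W[...,2]<.088);g[250:]=False; blobs(d,g,.083)
g=(W[...,2]>.096)&(W[...,2]<.104);g[250:]=False; blobs(d,g,.1)
E
python3 g.py .5175 .009 .115 -86.5
```

```text
time_s: 9.45
tcp_pos: [0.4407, 0.0085, 0.1979]
eef_rot: [137.7, 90.0, -39.3]
contact_force: [-0.7, 0.3, -0.1]
gripper_width: 0.0749
px [222.  208.8] A 257 c [0.435  0.0635] dia 0.017 e 0.00019
px [286.3 117.2] A 1247 c [0.5181 0.0082] dia 0.0589 e 0.00019
px [499.6  70.2] A 372 c [ 0.4807 -0.162 ] dia 0.1932 e 0.00223
px [286.8 118. ] A 1344 c [0.518  0.0083] dia 0.0446 e 0.00019
t 9.5 pos [0.4406 0.0086 0.1978] psi -87.3 F [-0.1 -0.4  0.1] w 0.0752 j6 [26.9 65.8]
  txyz [ 0.0828  0.0032 -0.0768] axyz [-0.8  -0.   -0.01]
```

View pics/w9.png

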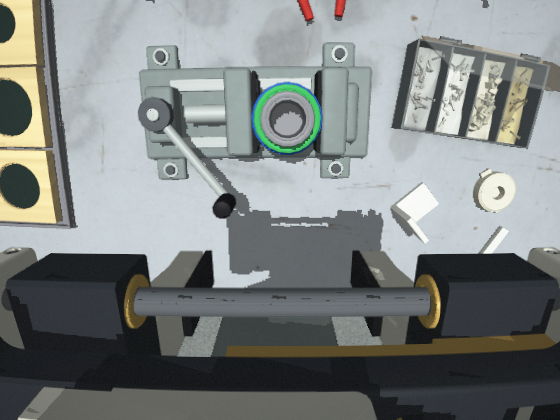

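```bash
python3 -m creep '[{"ax":-0.8,"ay":0,"az":0,"tx":0.02,"ty":0.003,"tz":-0.04,"fingers":0.072},{"ax":-0.8,"ay":0,"az":0,"tx":0.06,"ty":0.0035,"tz":-0.0775,"fingers":0.07},{"ax":-0.8,"ay":0,"az":0,"tx":0.083,"ty":0.0035,"tz":-0.0775,"fingers":0.07},{"ax":-0.8,"ay":0,"az":0,"tx":0.083,"ty":0.0035,"tz":-0.0775,"fingers":0.07},{"ax":-0.8,"ay":0,"az":0,"tx":0.083,"ty":0.0035,"tz":-0.0775,"fingers":0.07}]' 50; python3 g.py .518 .0083 .065 -86.5
python3 - <<'E'
from h import *
d=cap('wrist','w10')
E
```

```text
time_s: 10.0
tcp_pos: [0.5178, 0.0101, 0.115]
eef_rot: [33.2, 89.9, -142.4]
contact_force: [-0.4, -0.1, 0.3]
gripper_width: 0.0701
t 10.0 pos [0.5178 0.0101 0.115 ] psi -85.6 F [-0.4 -0.1  0.3] w 0.0701 j6 [22.9 71.5]
  txyz [ 0.05    0.0017 -0.0002] axyz [ 0.9   0.08 -0.05]
```

View pics/w10.png

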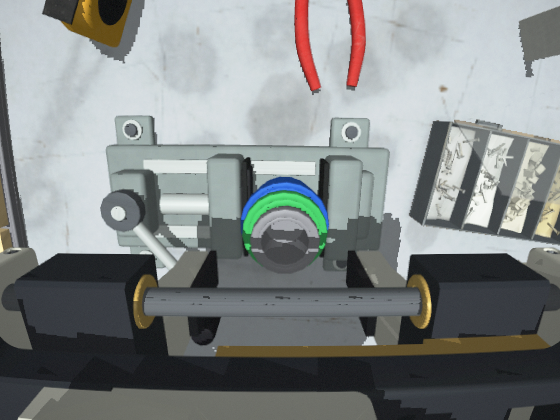

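```bash
python3 -m creep '[{"ax":0,"ay":0,"az":0,"tx":0.04,"ty":0.0017,"tz":0,"fingers":0.065},{"ax":0,"ay":0,"az":0,"tx":0.049,"ty":0.0017,"tz":0,"fingers":0.065},{"ax":0,"ay":0,"az":0,"tx":0.049,"ty":0.0017,"tz":0,"fingers":0.065},{"ax":0,"ay":0,"az":0,"tx":0.049,"ty":0.0017,"tz":0,"fingers":0.055},{"ax":0,"ay":0,"az":0,"tx":0.049,"ty":0.0017,"tz":0,"fingers":0.052}]' 50; python3 g.py .518 .0083 .065 -86.5
```

```text
time_s: 10.55
tcp_pos: [0.5194, 0.0092, 0.0676]
eef_rot: [-169.6, 89.8, 14.7]
contact_force: [-0.0, 0.3, -0.0]
gripper_width: 0.055
t 10.55 pos [0.5194 0.0092 0.0676] psi -85.65 F [-0.   0.3 -0. ] w 0.055 j6 [22.7 71.6]
  txyz [0.0026 0.0008 0.0015] axyz [ 0.85 -0.15  0.03]
```

```bash
python3 -m creep '[{"ax":0,"ay":0,"az":0,"tx":0,"ty":0,"tz":0,"fingers":0.048},{"ax":0,"ay":0,"az":0,"tx":0,"ty":0,"tz":0,"fingers":0.03},{"ax":0,"ay":0,"az":0,"tx":0,"ty":0,"tz":0,"fingers":0.03},{"ax":0,"ay":0,"az":0,"tx":0,"ty":0,"tz":0,"fingers":0.03}]' 50; python3 g.py .518 .0083 .065 -86.5
python3 - <<'E'
from h import *
d=cap('wrist'); cv2.imwrite('pics/w11c.png',cv2.resize(d['pixels'][150:350,160:400],None,fx=3,fy=3))
E
```

```text
time_s: 10.95
tcp_pos: [0.519, 0.0084, 0.0668]
eef_rot: [158.1, 89.9, -17.5]
contact_force: [0.0, -2.9, 6.7]
gripper_width: 0.0446
t 10.95 pos [0.519  0.0084 0.0668] psi -85.67 F [ 0.  -2.9  6.7] w 0.0446 j6 [22.7 71.6]
  txyz [0.0018 0.0001 0.001 ] axyz [ 0.83 -0.07 -0.03]
```

View pics/w11c.png

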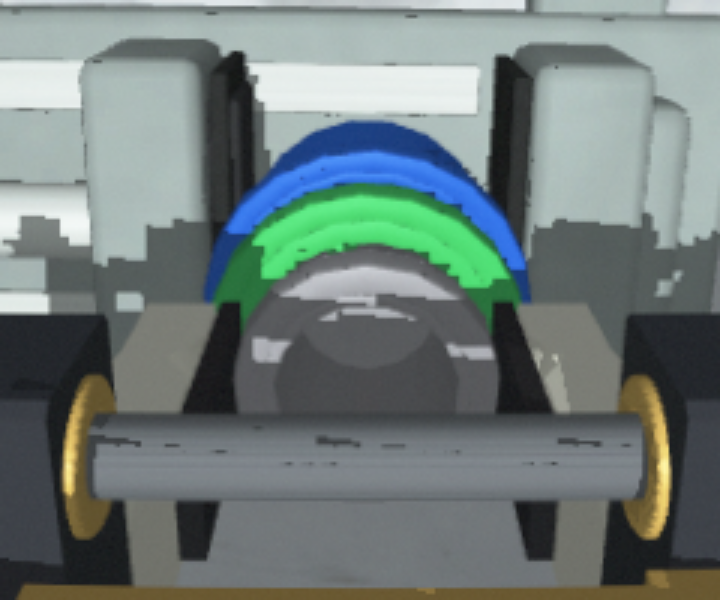

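```bash
python3 -m creep '[{"ax":-8,"ay":0,"az":0,"tx":-0.0005,"ty":0,"tz":0,"fingers":0.03},{"ax":-16,"ay":0,"az":0,"tx":-0.001,"ty":0,"tz":0,"fingers":0.03},{"ax":-24,"ay":0,"az":0,"tx":-0.0018,"ty":0,"tz":0,"fingers":0.03},{"ax":-32,"ay":0,"az":0,"tx":-0.0026,"ty":0,"tz":0,"fingers":0.03},{"ax":-40,"ay":0,"az":0,"tx":-0.0034,"ty":0,"tz":0,"fingers":0.03}]' 60; python3 g.py .518 .0083 .065 -86.5
python3 - <<'E'
from h import *
d=cap('wrist'); cv2.imwrite('pics/w12c.png',cv2.resize(d['pixels'][150:350,160:400],None,fx=3,fy=3))
print(d['s']['moment'])
E
```

```text
time_s: 11.5
tcp_pos: [0.5179, 0.009, 0.0684]
eef_rot: [-85.5, 89.9, 139.1]
contact_force: [3.5, 0.5, -8.9]
gripper_width: 0.0445
t 11.5 pos [0.5179 0.009  0.0684] psi -45.45 F [ 3.5  0.5 -8.9] w 0.0445 j6 [ 22.7 111.9]
  txyz [0.0034 0.0005 0.0004] axyz [4.105e+01 3.000e-02 6.000e-02]
[-0.02574252 -1.05111216 -0.60192736]
```

View pics/w12c.png

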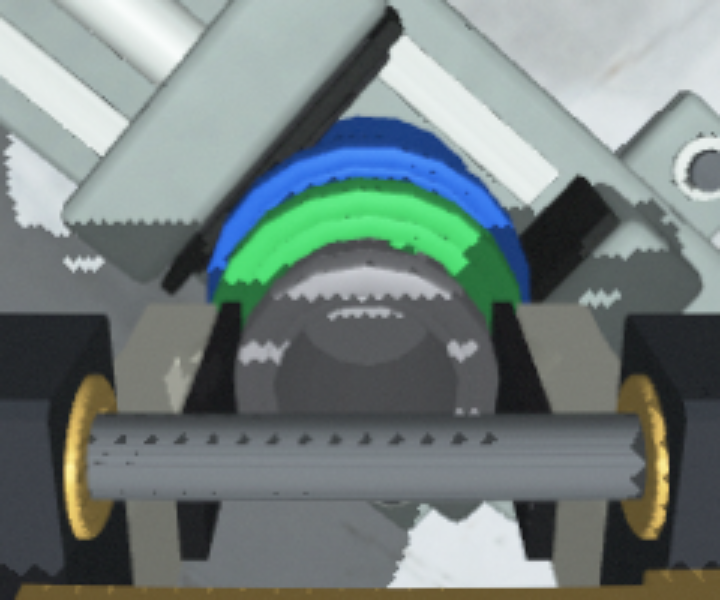

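```bash
python3 -m creep '[{"ax":8,"ay":0,"az":0,"tx":-0.0008,"ty":0,"tz":0,"fingers":0.03},{"ax":16,"ay":0,"az":0,"tx":-0.0016,"ty":0,"tz":0,"fingers":0.03},{"ax":24,"ay":0,"az":0,"tx":-0.0024,"ty":0,"tz":0,"fingers":0.03},{"ax":32,"ay":0,"az":0,"tx":-0.0032,"ty":0,"tz":0,"fingers":0.03},{"ax":40,"ay":0,"az":0,"tx":-0.004,"ty":0,"tz":0,"fingers":0.03}]' 60; python3 -m creep '[{"ax":8,"ay":0,"az":0,"tx":-0.0008,"ty":0,"tz":0,"fingers":0.03},{"ax":16,"ay":0,"az":0,"tx":-0.0016,"ty":0,"tz":0,"fingers":0.03},{"ax":24,"ay":0,"az":0,"tx":-0.0024,"ty":0,"tz":0,"fingers":0.03},{"ax":32,"ay":0,"az":0,"tx":-0.0032,"ty":0,"tz":0,"fingers":0.03},{"ax":40,"ay":0,"az":0,"tx":-0.004,"ty":0,"tz":0,"fingers":0.03}]' 60; python3 g.py .518 .0083 .065 -86.5
python3 - <<'E'
from h import *
d=cap('wrist'); cv2.imwrite('pics/w13c.png',cv2.resize(d['pixels'][150:350,160:400],None,fx=3,fy=3))
W=cloud(d); im=d['pixels'].astype(int)
g=(im[...,1]>im[...,2]+40)&(W[...,0]>.45)&(abs(W[...,1])<.07)&(im[...,1]>im[...,0]+25); z=W[g][:,2]; print('green z',np.percentile(z,[50,90,98]))
g=(im[...,0]>im[...,2]+50)&(W[...,0]>.45)&(abs(W[...,1])<.07)&(im[...,0]>im[...,1]+25); z=W[g][:,2]; print('blue z',np.percentile(z,[50,90,98]))
E
```

```text
time_s: 12.05
tcp_pos: [0.5174, 0.0085, 0.0723]
eef_rot: [12.8, 89.9, -163.4]
contact_force: [-0.5, -2.5, -7.7]
gripper_width: 0.0441
time_s: 12.55
tcp_pos: [0.5171, 0.0084, 0.0761]
eef_rot: [52.5, 89.9, -163.7]
contact_force: [1.7, -2.3, -8.6]
gripper_width: 0.044
t 12.55 pos [0.5171 0.0084 0.0761] psi -126.18 F [ 1.7 -2.3 -8.6] w 0.044 j6 [22.7 31.2]
  txyz [ 0.0111 -0.0005 -0.0008] axyz [-39.68   0.13  -0.08]
green z [0.08601631 0.08694268 0.08740744]
blue z [0.06664145 0.06765083 0.06820739]
```

View pics/w13c.png

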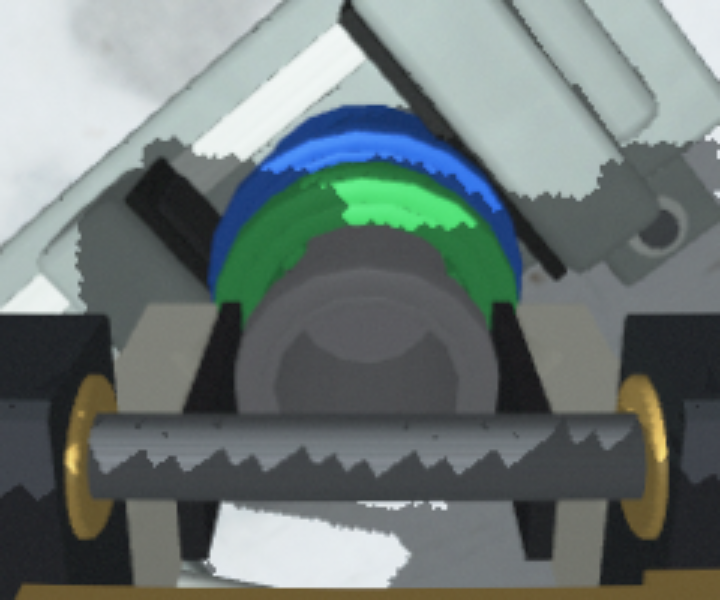

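```bash
python3 -m creep '[{"ax":-8,"ay":0,"az":0,"tx":-0.0008,"ty":0,"tz":0,"fingers":0.03},{"ax":-16,"ay":0,"az":0,"tx":-0.0016,"ty":0,"tz":0,"fingers":0.03},{"ax":-24,"ay":0,"az":0,"tx":-0.0024,"ty":0,"tz":0,"fingers":0.03},{"ax":-32,"ay":0,"az":0,"tx":-0.0032,"ty":0,"tz":0,"fingers":0.03},{"ax":-40,"ay":0,"az":0,"tx":-0.004,"ty":0,"tz":0,"fingers":0.03}]' 60; python3 -m creep '[{"ax":-8,"ay":0,"az":0,"tx":-0.0008,"ty":0,"tz":0,"fingers":0.03},{"ax":-16,"ay":0,"az":0,"tx":-0.0016,"ty":0,"tz":0,"fingers":0.03},{"ax":-24,"ay":0,"az":0,"tx":-0.0024,"ty":0,"tz":0,"fingers":0.03},{"ax":-32,"ay":0,"az":0,"tx":-0.0032,"ty":0,"tz":0,"fingers":0.03},{"ax":-40,"ay":0,"az":0,"tx":-0.004,"ty":0,"tz":0,"fingers":0.03}]' 60
python3 -m creep '[{"ax":8,"ay":0,"az":0,"tx":-0.0008,"ty":0,"tz":0,"fingers":0.03},{"ax":16,"ay":0,"az":0,"tx":-0.0016,"ty":0,"tz":0,"fingers":0.03},{"ax":24,"ay":0,"az":0,"tx":-0.0024,"ty":0,"tz":0,"fingers":0.03},{"ax":32,"ay":0,"az":0,"tx":-0.0032,"ty":0,"tz":0,"fingers":0.03},{"ax":40,"ay":0,"az":0,"tx":-0.004,"ty":0,"tz":0,"fingers":0.03}]' 60; python3 g.py .518 .0083 .065 -86.5
python3 - <<'E'
from h import *
d=cap('wrist'); cv2.imwrite('pics/w14c.png',cv2.resize(d['pixels'][150:350,160:400],None,fx=3,fy=3))
W=cloud(d); im=d['pixels'].astype(int)
g=(im[...,1]>im[...,2]+40)&(W[...,0]>.45)&(abs(W[...,1])<.07)&(im[...,1]>im[...,0]+25); z=W[g][:,2]; print('green z',np.percentile(z,[50,90,98]))
E
```

```text
time_s: 13.1
tcp_pos: [0.5174, 0.0086, 0.0803]
eef_rot: [-6.1, 89.9, 178.5]
contact_force: [0.6, 0.9, -8.9]
gripper_width: 0.0445
time_s: 13.6
tcp_pos: [0.5176, 0.0088, 0.0845]
eef_rot: [-52.5, 89.9, 172.1]
contact_force: [0.3, 1.0, -5.4]
gripper_width: 0.0441
time_s: 14.1
tcp_pos: [0.5181, 0.0086, 0.0892]
eef_rot: [27.1, 90.0, -148.9]
contact_force: [0.5, -0.5, -2.7]
gripper_width: 0.0445
t 14.1 pos [0.5181 0.0086 0.0892] psi -85.99 F [ 0.5 -0.5 -2.7] w 0.0445 j6 [22.7 71.3]
  txyz [0.0242 0.0003 0.0002] axyz [ 0.51  0.02 -0.01]
green z [0.08747248 0.08847573 0.08895412]
```

View pics/w14c.png

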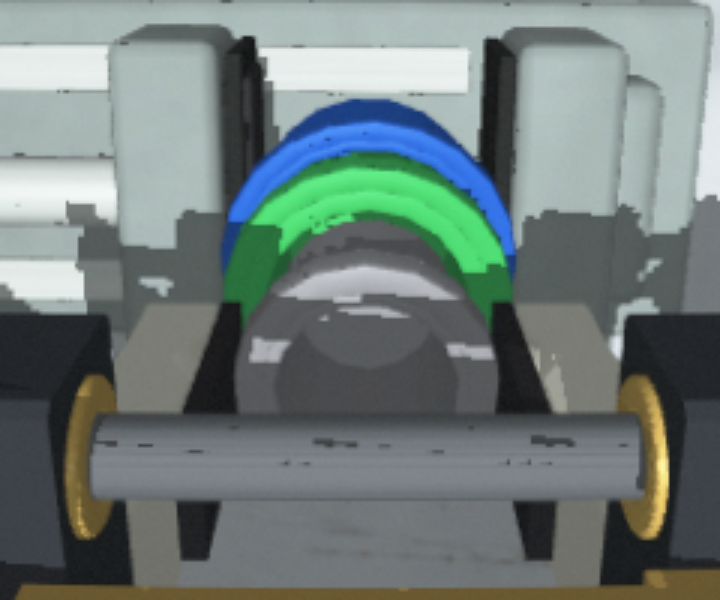

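```bash
python3 -m creep '[{"ax":8,"ay":0,"az":0,"tx":-0.001,"ty":0,"tz":0,"fingers":0.03},{"ax":16,"ay":0,"az":0,"tx":-0.002,"ty":0,"tz":0,"fingers":0.03},{"ax":24,"ay":0,"az":0,"tx":-0.003,"ty":0,"tz":0,"fingers":0.03},{"ax":32,"ay":0,"az":0,"tx":-0.004,"ty":0,"tz":0,"fingers":0.03},{"ax":38,"ay":0,"az":0,"tx":-0.0048,"ty":0,"tz":0,"fingers":0.03}]' 60;python3 -m creep '[{"ax":0,"ay":0,"az":0,"tx":-0.004,"ty":0,"tz":0,"fingers":0.03},{"ax":0,"ay":0,"az":0,"tx":-0.009,"ty":0,"tz":0,"fingers":0.03},{"ax":0,"ay":0,"az":0,"tx":-0.015,"ty":0,"tz":0,"fingers":0.03},{"ax":0,"ay":0,"az":0,"tx":-0.025,"ty":0,"tz":0,"fingers":0.03},{"ax":0,"ay":0,"az":0,"tx":-0.04,"ty":0,"tz":0,"fingers":0.03}]' 60;  python3 g.py .611 .3285 .12 -85
python3 - <<'E'
from h import *
d=cap('wrist','w15')
W=cloud(d); im=d['pixels'].astype(int)
g=(im[...,1]>im[...,2]+40)&(W[...,0]>.45)&(abs(W[...,1])<.07)&(im[...,1]>im[...,0]+25); z=W[g][:,2]; print('green z',np.percentile(z,[50,90,98]))
E
```

```text
time_s: 14.65
tcp_pos: [0.5184, 0.0089, 0.0942]
eef_rot: [-103.8, 90.0, 42.4]
contact_force: [0.2, -0.8, -1.5]
gripper_width: 0.0445
time_s: 15.15
tcp_pos: [0.5179, 0.0087, 0.1345]
eef_rot: [48.9, 89.9, -164.7]
contact_force: [0.5, 0.1, -1.7]
gripper_width: 0.0447
t 15.15 pos [0.5179 0.0087 0.1345] psi -123.61 F [ 0.5  0.1 -1.7] w 0.0447 j6 [22.7 33.7]
  txyz [ 0.0143 -0.3179  0.0995] axyz [-3.861e+01  5.000e-02 -3.000e-02]
green z [0.08657977 0.08826761 0.08890665]
```

View pics/w15.png

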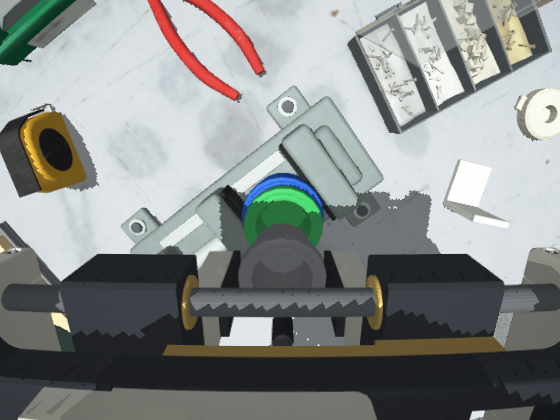

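```bash
python3 g.py .6107 .3288 .14 -85; python3 -m creep '[{"ax":-8,"ay":0,"az":0,"tx":-0.006,"ty":-0.03,"tz":0.01,"fingers":0.03},{"ax":-16,"ay":0,"az":0,"tx":-0.006,"ty":-0.07,"tz":0.022,"fingers":0.03},{"ax":-24,"ay":0,"az":0,"tx":-0.006,"ty":-0.11,"tz":0.034,"fingers":0.03},{"ax":-32,"ay":0,"az":0,"tx":-0.006,"ty":-0.155,"tz":0.049,"fingers":0.03},{"ax":-38.6,"ay":0,"az":0,"tx":-0.006,"ty":-0.2,"tz":0.063,"fingers":0.03}]';python3 g.py .6107 .3288 .12 -85
```

```text
t 15.2 pos [0.5197 0.0089 0.1375] psi -123.57 F [0.4 0.5 2.5] w 0.0442 j6 [22.7 33.7]
  txyz [-0.0021 -0.3168  0.1011] axyz [-38.57  -0.19   0.07]
time_s: 15.7
tcp_pos: [0.5772, 0.2119, 0.1407]
eef_rot: [-151.7, 89.9, 33.6]
contact_force: [1.5, 0.0, -0.2]
gripper_width: 0.0441
t 15.7 pos [0.5772 0.2119 0.1407] psi -84.71 F [ 1.5  0.  -0.2] w 0.0441 j6 [38.3 56.9]
  txyz [ 0.0208 -0.1133 -0.0441] axyz [ 0.29 -0.05  0.03]
```

```bash
python3 -m creep '[{"ax":0,"ay":0,"az":0,"tx":0.0,"ty":-0.045,"tz":-0.017,"fingers":0.03},{"ax":0,"ay":0,"az":0,"tx":0.005,"ty":-0.09,"tz":-0.036,"fingers":0.03},{"ax":0,"ay":0,"az":0,"tx":0.02,"ty":-0.1133,"tz":-0.044,"fingers":0.03},{"ax":0,"ay":0,"az":0,"tx":0.045,"ty":-0.1133,"tz":-0.044,"fingers":0.03},{"ax":0,"ay":0,"az":0,"tx":0.055,"ty":-0.1133,"tz":-0.044,"fingers":0.03}]';python3 g.py .6107 .3288 .02 -85
python3 - <<'E'
from h import *
d=cap('scene'); cv2.imwrite('pics/s16c.png',cv2.resize(d['pixels'][200:380,100:340],None,fx=3,fy=3)); cap('wrist','w16')
E
```

```text
time_s: 16.2
tcp_pos: [0.6096, 0.3268, 0.0822]
eef_rot: [28.5, 89.8, -146.5]
contact_force: [-0.8, -0.9, -1.6]
gripper_width: 0.0442
t 16.2 pos [0.6096 0.3268 0.0822] psi -85.0 F [-0.8 -0.9 -1.6] w 0.0442 j6 [44.3 50.8]
  txyz [ 0.0622 -0.002  -0.0014] axyz [ 0.    0.19 -0.1 ]
```

View pics/s16c.png

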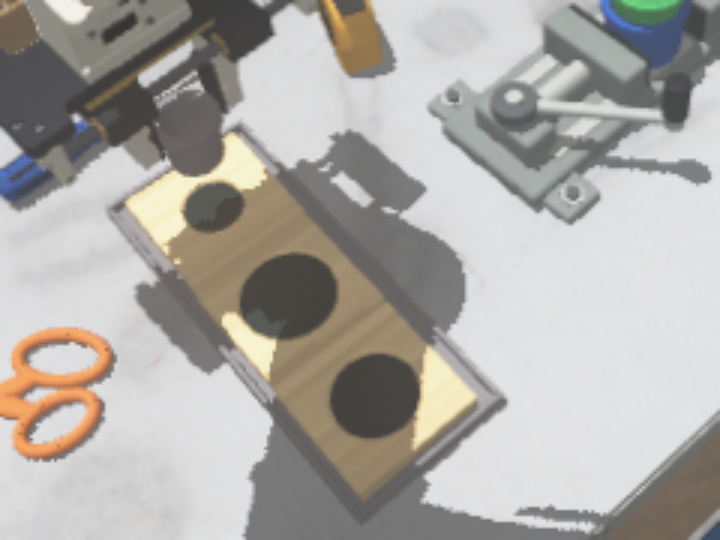

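View pics/w16.png

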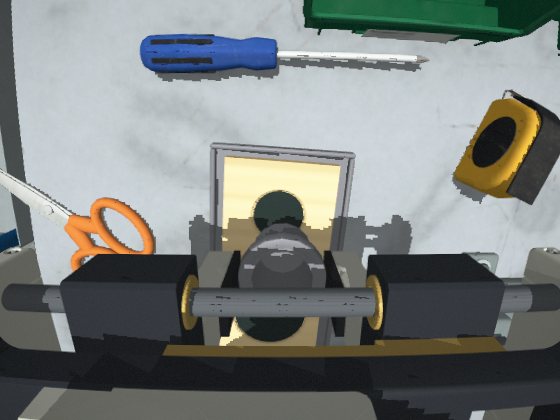

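```bash
python3 -m creep '[{"ax":0,"ay":0,"az":0,"tx":0.0,"ty":-0.002,"tz":-0.0014,"fingers":0.03},{"ax":0,"ay":0,"az":0,"tx":0.03,"ty":-0.002,"tz":-0.0014,"fingers":0.03},{"ax":0,"ay":0,"az":0,"tx":0.046,"ty":-0.002,"tz":-0.0014,"fingers":0.03},{"ax":0,"ay":0,"az":0,"tx":0.046,"ty":-0.002,"tz":-0.0014,"fingers":0.03}]';python3 g.py .6107 .3288 .02 -85
python3 - <<'E'
from h import *
d=cap('scene'); cv2.imwrite('pics/s17c.png',cv2.resize(d['pixels'][220:300,120:240],None,fx=6,fy=6)); d=cap('wrist');cv2.imwrite('pics/w17.png',d['pixels'])
E
```

```text
time_s: 16.7
tcp_pos: [0.6116, 0.3278, 0.0382]
eef_rot: [31.2, 89.9, -144.0]
contact_force: [-0.2, 0.4, -0.6]
gripper_width: 0.0442
t 16.7 pos [0.6116 0.3278 0.0382] psi -85.14 F [-0.2  0.4 -0.6] w 0.0442 j6 [44.2 50.7]
  txyz [ 0.0182 -0.0011  0.0008] axyz [-0.14  0.1  -0.06]
```

View pics/s17c.png

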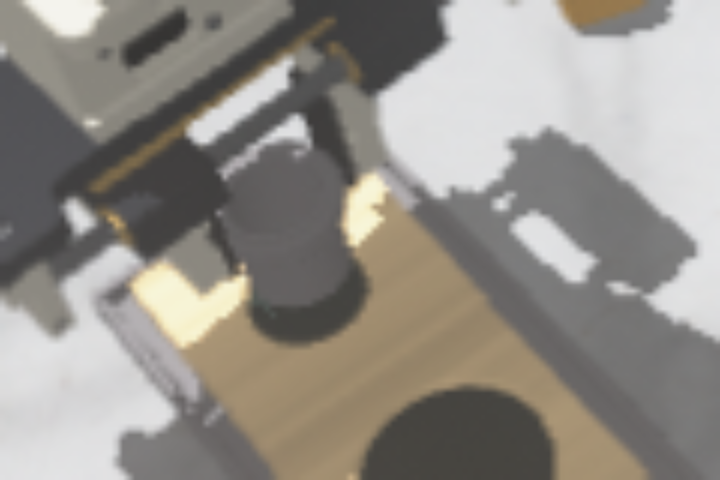

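View pics/w17.png

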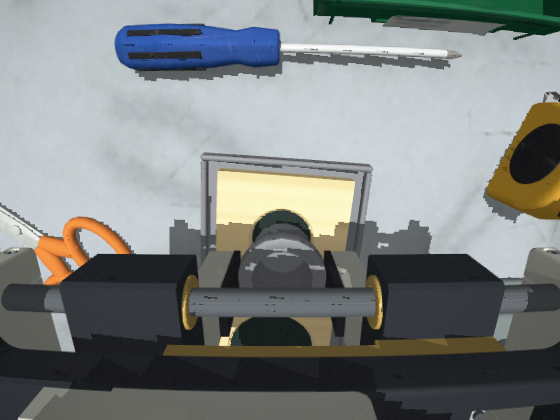

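```bash
python3 -m creep '[{"ax":0,"ay":0,"az":0,"tx":0.006,"ty":-0.001,"tz":0.0006,"fingers":0.03},{"ax":0,"ay":0,"az":0,"tx":0.011,"ty":-0.001,"tz":0.0006,"fingers":0.03},{"ax":0,"ay":0,"az":0,"tx":0.015,"ty":-0.001,"tz":0.0006,"fingers":0.03},{"ax":0,"ay":0,"az":0,"tx":0.015,"ty":-0.001,"tz":0.0006,"fingers":0.03}]';python3 g.py .6107 .3288 .02 -85
python3 - <<'E'
from h import *
d=cap('scene'); cv2.imwrite('pics/s18c.png',cv2.resize(d['pixels'][220:300,120:240],None,fx=6,fy=6))
E
```

```text
time_s: 17.2
tcp_pos: [0.6112, 0.3296, 0.0234]
eef_rot: [32.7, 89.9, -142.4]
contact_force: [0.2, -0.3, -1.1]
gripper_width: 0.0439
t 17.2 pos [0.6112 0.3296 0.0234] psi -85.09 F [ 0.2 -0.3 -1.1] w 0.0439 j6 [44.4 50.5]
  txyz [0.0034 0.0007 0.0005] axyz [-0.09  0.04 -0.03]
```

View pics/s18c.png

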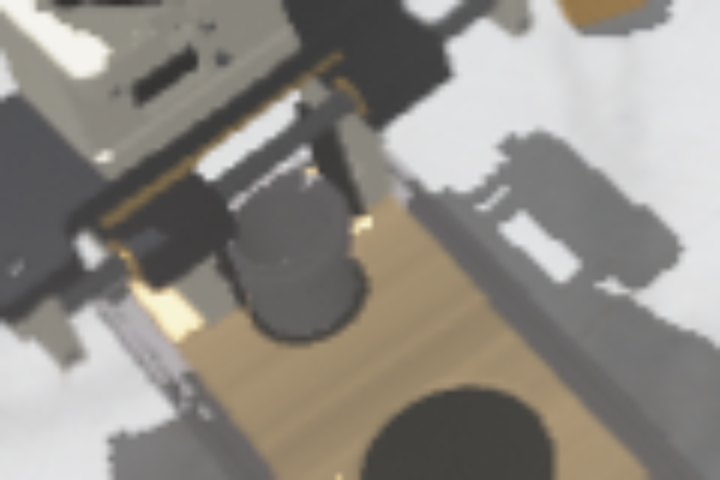

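```bash
python3 -m creep '[{"ax":0,"ay":0,"az":0,"tx":0.001,"ty":0.0003,"tz":0.0003,"fingers":0.03},{"ax":0,"ay":0,"az":0,"tx":0.0025,"ty":0.0003,"tz":0.0003,"fingers":0.03},{"ax":0,"ay":0,"az":0,"tx":0.0025,"ty":0.0003,"tz":0.0003,"fingers":0.03}]' 30;python3 g.py .6107 .3288 .02 -85
```

```text
time_s: 17.55
tcp_pos: [0.6112, 0.3294, 0.0213]
eef_rot: [21.9, 90.0, -153.2]
contact_force: [0.0, -0.6, -1.2]
gripper_width: 0.0448
t 17.55 pos [0.6112 0.3294 0.0213] psi -85.09 F [ 0.  -0.6 -1.2] w 0.0448 j6 [44.4 50.5]
  txyz [0.0013 0.0006 0.0005] axyz [-0.09  0.01 -0.  ]
```

```bash
python3 -m creep '[{"ax":0,"ay":0,"az":0,"tx":0.001,"ty":0,"tz":0,"fingers":0.03},{"ax":0,"ay":0,"az":0,"tx":0.0015,"ty":0,"tz":0,"fingers":0.03}]' 30;python3 -m creep '[{"ax":0,"ay":0,"az":0,"tx":0.001,"ty":0,"tz":0,"fingers":0.03},{"ax":0,"ay":0,"az":0,"tx":0.001,"ty":0,"tz":0,"fingers":0.03}]' 30
```

```text
time_s: 17.75
tcp_pos: [0.6116, 0.3295, 0.0211]
eef_rot: [-177.4, 90.0, 7.5]
contact_force: [-3.9, -1.4, 9.0]
gripper_width: 0.0453
time_s: 17.95
tcp_pos: [0.6118, 0.3296, 0.0212]
eef_rot: [-169.9, 89.9, 15.1]
contact_force: [-4.9, -1.7, 12.4]
gripper_width: 0.0448
```

Contact with the floor at TCP z≈0.021 as predicted. Release and back up.

```bash
python3 -m creep '[{"ax":0,"ay":0,"az":0,"tx":-0.002,"ty":0,"tz":0,"fingers":0.052},{"ax":0,"ay":0,"az":0,"tx":-0.002,"ty":0,"tz":0,"fingers":0.06},{"ax":0,"ay":0,"az":0,"tx":-0.002,"ty":0,"tz":0,"fingers":0.065},{"ax":0,"ay":0,"az":0,"tx":-0.045,"ty":0,"tz":0,"fingers":0.07},{"ax":0,"ay":0,"az":0,"tx":-0.09,"ty":0.02,"tz":0.02,"fingers":0.08}]' 30;python3 g.py .518 .0083 .12 -86.5
python3 - <<'E'
from h import *
d=cap('wrist','w19'); W=cloud(d); s=d['s']
d=cap('scene'); cv2.imwrite('pics/s19c.png',cv2.resize(d['pixels'][220:300,120:240],None,fx=6,fy=6))
E
```

```text
time_s: 18.45
tcp_pos: [0.5947, 0.3098, 0.1052]
eef_rot: [52.0, 89.8, -123.0]
contact_force: [0.3, -0.2, 1.3]
gripper_width: 0.0732
t 18.45 pos [0.5947 0.3098 0.1052] psi -85.03 F [ 0.3 -0.2  1.3] w 0.0732 j6 [44.2 50.8]
  txyz [-0.014   0.2938  0.1025] axyz [ 1.47  0.1  -0.13]
```

View pics/s19c.png

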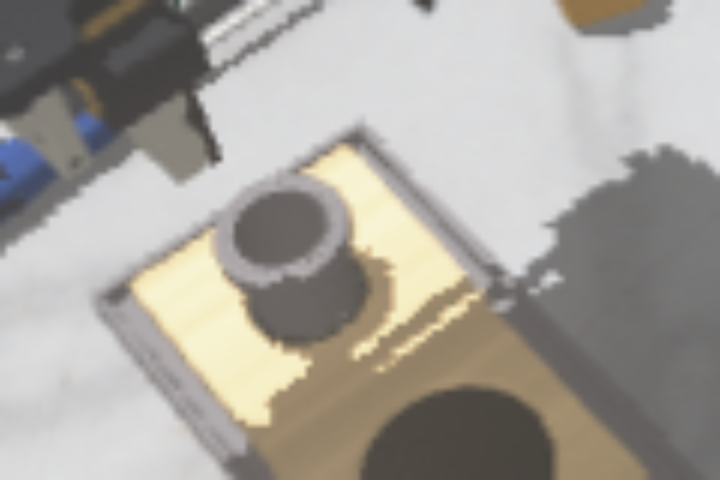

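```bash
python3 g.py .45 .0085 .17 -86.5; python3 -m creep '[{"ax":0,"ay":0,"az":0,"tx":-0.04,"ty":0.03,"tz":0.03,"fingers":0.08},{"ax":0,"ay":0,"az":0,"tx":-0.065,"ty":0.07,"tz":0.06,"fingers":0.08},{"ax":1.5,"ay":0,"az":0,"tx":-0.065,"ty":0.11,"tz":0.09,"fingers":0.08},{"ax":1.5,"ay":0,"az":0,"tx":-0.065,"ty":0.155,"tz":0.12,"fingers":0.08},{"ax":1.5,"ay":0,"az":0,"tx":-0.065,"ty":0.2,"tz":0.15,"fingers":0.08}]';python3 g.py .45 .0085 .17 -86.5
```

```text
t 18.55 pos [0.596  0.3097 0.1128] psi -85.06 F [0.1 1.1 0.6] w 0.0784 j6 [44.1 50.8]
  txyz [-0.0597  0.2873  0.1709] axyz [ 1.43 -0.43  0.26]
time_s: 19.05
tcp_pos: [0.4706, 0.1137, 0.1713]
eef_rot: [-146.0, 89.9, 37.4]
contact_force: [0.4, -1.2, 0.7]
gripper_width: 0.0801
t 19.05 pos [0.4706 0.1137 0.1713] psi -86.57 F [ 0.4 -1.2  0.7] w 0.0801 j6 [36.9 56.5]
  txyz [0.0013 0.1038 0.0269] axyz [-0.07 -0.04  0.03]
```

```bash
python3 -m creep '[{"ax":0,"ay":0,"az":0,"tx":0,"ty":0.04,"tz":0.01,"fingers":0.08},{"ax":0,"ay":0,"az":0,"tx":0,"ty":0.08,"tz":0.02,"fingers":0.08},{"ax":0,"ay":0,"az":0,"tx":0,"ty":0.102,"tz":0.026,"fingers":0.08},{"ax":0,"ay":0,"az":0,"tx":0,"ty":0.102,"tz":0.026,"fingers":0.08}]'
python3 - <<'E'
from h import *
d=cap('wrist','w20'); W=cloud(d); im=d['pixels'].astype(int)
m=(W[...,2]>.087)&(W[...,2]<.097)&(im.max(-1)<60); m[250:]=False; blobs(d,m,.092)
g=(im[...,1]>im[...,2]+40)&(W[...,2]>.078)&(W[...,2]<.093);g[250:]=False; print(np.median(W[g][:,2]));blobs(d,g,.087)
E
python3 g.py .518 .0083 .115 -86.5
```

```text
time_s: 19.45
tcp_pos: [0.4509, 0.0095, 0.1713]
eef_rot: [-131.6, 90.0, 51.7]
contact_force: [1.1, -0.2, -0.3]
gripper_width: 0.0797
px [217.7 227.9] A 325 c [0.4352 0.0634] dia 0.0172 e 0.00024
0.08723396087980681
px [287.6 132. ] A 2465 c [0.5172 0.0083] dia 0.0586 e 0.00019
px [280.5 112. ] A 24 c [0.5326 0.0148] dia 0.0053 e 0.00026
px [308.7 136.4] A 25 c [ 0.5155 -0.0085] dia 0.0052 e 0.00026
t 19.5 pos [0.4515 0.0106 0.1713] psi -86.73 F [0.4 0.6 0.1] w 0.08 j6 [26.5 66.8]
  txyz [ 0.0564  0.0061 -0.0662] axyz [-0.23 -0.04  0.02]
```

View pics/w20.png

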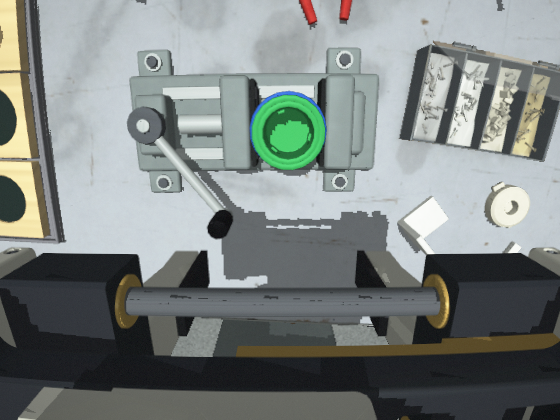

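```bash
python3 -m creep '[{"ax":0,"ay":0,"az":0,"tx":0.01,"ty":0.004,"tz":-0.035,"fingers":0.08},{"ax":0,"ay":0,"az":0,"tx":0.04,"ty":0.006,"tz":-0.066,"fingers":0.08},{"ax":0,"ay":0,"az":0,"tx":0.056,"ty":0.006,"tz":-0.066,"fingers":0.08},{"ax":0,"ay":0,"az":0,"tx":0.056,"ty":0.006,"tz":-0.066,"fingers":0.08}]';python3 g.py .5176 .0083 .053 -86.5
```

```text
time_s: 19.9
tcp_pos: [0.5169, 0.0097, 0.1121]
eef_rot: [13.1, 89.7, -163.5]
contact_force: [-0.4, 0.7, 0.1]
gripper_width: 0.0801
t 19.9 pos [0.5169 0.0097 0.1121] psi -86.62 F [-0.4  0.7  0.1] w 0.0801 j6 [22.8 70.6]
  txyz [ 0.0591  0.0014 -0.001 ] axyz [-0.12  0.33 -0.08]
```

```bash
python3 -m creep '[{"ax":0,"ay":0,"az":0,"tx":0.03,"ty":0.0014,"tz":-0.001,"fingers":0.08},{"ax":0,"ay":0,"az":0,"tx":0.05,"ty":0.0014,"tz":-0.001,"fingers":0.075},{"ax":0,"ay":0,"az":0,"tx":0.059,"ty":0.0014,"tz":-0.001,"fingers":0.07},{"ax":0,"ay":0,"az":0,"tx":0.059,"ty":0.0014,"tz":-0.001,"fingers":0.065},{"ax":0,"ay":0,"az":0,"tx":0.059,"ty":0.0014,"tz":-0.001,"fingers":0.065}]' 60;python3 g.py .5176 .0083 .053 -86.5
```

```text
time_s: 20.4
tcp_pos: [0.5199, 0.0088, 0.0574]
eef_rot: [-174.8, 89.9, 8.6]
contact_force: [-0.7, 0.3, -0.1]
gripper_width: 0.0657
t 20.4 pos [0.5199 0.0088 0.0574] psi -86.55 F [-0.7  0.3 -0.1] w 0.0657 j6 [22.6 70.8]
  txyz [0.0044 0.0003 0.0024] axyz [-0.05 -0.09  0.01]
```

```bash
python3 -m creep '[{"ax":0,"ay":0,"az":0,"tx":0,"ty":0,"tz":0,"fingers":0.06},{"ax":0,"ay":0,"az":0,"tx":0,"ty":0,"tz":0,"fingers":0.045},{"ax":0,"ay":0,"az":0,"tx":0,"ty":0,"tz":0,"fingers":0.045},{"ax":0,"ay":0,"az":0,"tx":0,"ty":0,"tz":0,"fingers":0.045}]' 60;python3 g.py .5176 .0083 .053 -86.5
python3 - <<'E'
from h import *
d=cap('wrist','w21')
E
```

```text
time_s: 20.8
tcp_pos: [0.5201, 0.0084, 0.0575]
eef_rot: [-173.1, 89.9, 10.3]
contact_force: [-2.1, -0.7, 7.2]
gripper_width: 0.0581
t 20.8 pos [0.5201 0.0084 0.0575] psi -86.59 F [-2.1 -0.7  7.2] w 0.0581 j6 [22.6 70.8]
  txyz [ 0.0045 -0.0001  0.0025] axyz [-0.09 -0.12  0.01]
```

View pics/w21.png

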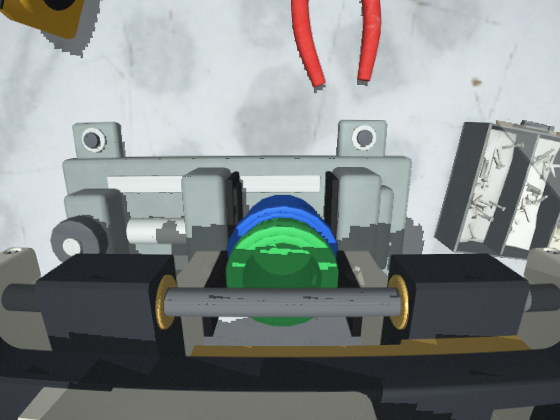

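```bash
python3 -m creep '[{"ax":-8,"ay":0,"az":0,"tx":-0.0005,"ty":0,"tz":0,"fingers":0.045},{"ax":-16,"ay":0,"az":0,"tx":-0.001,"ty":0,"tz":0,"fingers":0.045},{"ax":-24,"ay":0,"az":0,"tx":-0.0018,"ty":0,"tz":0,"fingers":0.045},{"ax":-32,"ay":0,"az":0,"tx":-0.0026,"ty":0,"tz":0,"fingers":0.045},{"ax":-40,"ay":0,"az":0,"tx":-0.0034,"ty":0,"tz":0,"fingers":0.045}]' 60; python3 -m creep '[{"ax":8,"ay":0,"az":0,"tx":-0.0008,"ty":0,"tz":0,"fingers":0.045},{"ax":16,"ay":0,"az":0,"tx":-0.0016,"ty":0,"tz":0,"fingers":0.045},{"ax":24,"ay":0,"az":0,"tx":-0.0024,"ty":0,"tz":0,"fingers":0.045},{"ax":32,"ay":0,"az":0,"tx":-0.0032,"ty":0,"tz":0,"fingers":0.045},{"ax":40,"ay":0,"az":0,"tx":-0.004,"ty":0,"tz":0,"fingers":0.045}]' 60
cat > zc.py <<'E'
from h import *
import sys
d=cap('wrist',sys.argv[1]); W=cloud(d); im=d['pixels'].astype(int)
for n,c,o in (('green',1,0),('blue',0,1)):
    g=(im[...,c]>im[...,2]+40)&(W[...,0]>.45)&(abs(W[...,1])<.07)&(im[...,c]>im[...,o]+25); z=W[g][:,2]
    if len(z): print(n,len(z),np.percentile(z,[50,90,98]).round(4))
print(d['s']['moment'].round(2))
E
python3 zc.py w22;python3 g.py .5176 .0083 .053 -86.5
```

```text
time_s: 21.35
tcp_pos: [0.519, 0.0091, 0.0592]
eef_rot: [-138.5, 89.9, 85.1]
contact_force: [3.0, 1.6, -9.8]
gripper_width: 0.0576
time_s: 21.85
tcp_pos: [0.5191, 0.0082, 0.0633]
eef_rot: [37.7, 90.0, -139.2]
contact_force: [2.2, -1.7, -6.7]
gripper_width: 0.0579
green 7003 [0.0903 0.0942 0.0951]
blue 2238 [0.0666 0.0676 0.0681]
[-0.8  -1.08  0.3 ]
t 21.9 pos [0.5191 0.0082 0.0634] psi -87.4 F [ 2.2 -1.5 -5.4] w 0.058 j6 [22.6 70. ]
  txyz [ 0.0104 -0.0002  0.0015] axyz [-0.9  0.  -0. ]
```

View pics/w22.png

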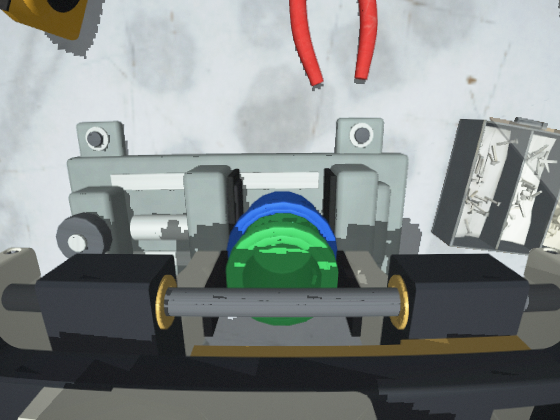

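Blue rim stays at 0.0666 while green rises. Continue.

```bash
python3 -m creep '[{"ax":8,"ay":0,"az":0,"tx":-0.0008,"ty":0,"tz":0,"fingers":0.045},{"ax":16,"ay":0,"az":0,"tx":-0.0016,"ty":0,"tz":0,"fingers":0.045},{"ax":24,"ay":0,"az":0,"tx":-0.0024,"ty":0,"tz":0,"fingers":0.045},{"ax":32,"ay":0,"az":0,"tx":-0.0032,"ty":0,"tz":0,"fingers":0.045},{"ax":40,"ay":0,"az":0,"tx":-0.004,"ty":0,"tz":0,"fingers":0.045}]' 60; python3 -m creep '[{"ax":-8,"ay":0,"az":0,"tx":-0.0008,"ty":0,"tz":0,"fingers":0.045},{"ax":-16,"ay":0,"az":0,"tx":-0.0016,"ty":0,"tz":0,"fingers":0.045},{"ax":-24,"ay":0,"az":0,"tx":-0.0024,"ty":0,"tz":0,"fingers":0.045},{"ax":-32,"ay":0,"az":0,"tx":-0.0032,"ty":0,"tz":0,"fingers":0.045},{"ax":-40,"ay":0,"az":0,"tx":-0.004,"ty":0,"tz":0,"fingers":0.045}]' 60; python3 -m creep '[{"ax":-8,"ay":0,"az":0,"tx":-0.0008,"ty":0,"tz":0,"fingers":0.045},{"ax":-16,"ay":0,"az":0,"tx":-0.0016,"ty":0,"tz":0,"fingers":0.045},{"ax":-24,"ay":0,"az":0,"tx":-0.0024,"ty":0,"tz":0,"fingers":0.045},{"ax":-32,"ay":0,"az":0,"tx":-0.0032,"ty":0,"tz":0,"fingers":0.045},{"ax":-40,"ay":0,"az":0,"tx":-0.004,"ty":0,"tz":0,"fingers":0.045}]' 60;
python3 zc.py w23;python3 g.py .5176 .0083 .053 -86.5
```

```text
time_s: 22.4
tcp_pos: [0.5186, 0.0078, 0.0672]
eef_rot: [67.8, 89.9, -148.9]
contact_force: [1.8, -2.7, -6.0]
gripper_width: 0.0579
time_s: 22.9
tcp_pos: [0.5189, 0.0084, 0.0714]
eef_rot: [-67.3, 90.0, 116.6]
contact_force: [1.2, 0.7, -5.7]
gripper_width: 0.0582
time_s: 23.4
tcp_pos: [0.5186, 0.0087, 0.0754]
eef_rot: [-97.3, 89.9, 126.5]
contact_force: [1.3, 2.0, -5.5]
gripper_width: 0.0578
green 7229 [0.1009 0.1062 0.1071]
blue 2141 [0.0665 0.0677 0.0682]
[ 0.81 -0.33 -0.21]
t 23.45 pos [0.519  0.0088 0.0756] psi -45.64 F [ 0.4  3.5 -0.8] w 0.058 j6 [ 22.6 111.8]
  txyz [ 0.0226 -0.0006  0.0014] axyz [ 4.086e+01 -3.000e-02  5.000e-02]
```

```bash
python3 -m creep '[{"ax":8,"ay":0,"az":0,"tx":-0.001,"ty":0,"tz":0,"fingers":0.045},{"ax":16,"ay":0,"az":0,"tx":-0.002,"ty":0,"tz":0,"fingers":0.045},{"ax":24,"ay":0,"az":0,"tx":-0.003,"ty":0,"tz":0,"fingers":0.045},{"ax":32,"ay":0,"az":0,"tx":-0.004,"ty":0,"tz":0,"fingers":0.045},{"ax":40,"ay":0,"az":0,"tx":-0.005,"ty":0,"tz":0,"fingers":0.045}]' 60; python3 -m creep '[{"ax":0,"ay":0,"az":0,"tx":-0.004,"ty":0,"tz":0,"fingers":0.045},{"ax":0,"ay":0,"az":0,"tx":-0.009,"ty":0,"tz":0,"fingers":0.045},{"ax":0,"ay":0,"az":0,"tx":-0.017,"ty":0,"tz":0,"fingers":0.045},{"ax":0,"ay":0,"az":0,"tx":-0.03,"ty":0,"tz":0,"fingers":0.045},{"ax":0,"ay":0,"az":0,"tx":-0.055,"ty":0,"tz":0,"fingers":0.045}]' 60
python3 zc.py w24;python3 g.py .427 .3287 .14 -85
```

```text
time_s: 23.95
tcp_pos: [0.519, 0.0083, 0.0808]
eef_rot: [-48.6, 90.0, 134.4]
contact_force: [0.7, 1.0, -1.1]
gripper_width: 0.0577
time_s: 24.45
tcp_pos: [0.518, 0.008, 0.1354]
eef_rot: [10.6, 89.8, -165.9]
contact_force: [0.1, 0.8, -1.5]
gripper_width: 0.0579
green 7229 [0.1612 0.1659 0.1667]
blue 2750 [0.0345 0.0674 0.0681]
[-0.04 -0.06  0.07]
t 24.5 pos [0.5211 0.0084 0.1406] psi -86.41 F [3.1 0.6 2.8] w 0.0578 j6 [22.6 70.9]
  txyz [ 3.000e-04 -3.255e-01  7.390e-02] axyz [-1.41 -0.27  0.  ]
```

View pics/w24.png

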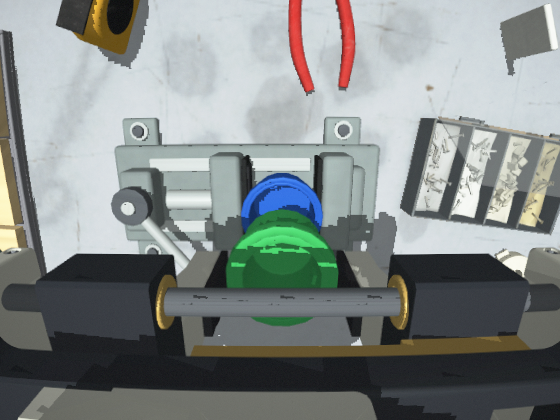

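```bash
cat > gf.py <<'E'
from h import *
d=cap('wrist'); W=cloud(d); im=d['pixels'].astype(int); s=d['s']; M=R.from_euler('xyz',s['eef_rot'],degrees=True).as_matrix()
zt=s['tcp_pos'][2]+.0285
L=(W-s['tcp_pos'])@M
import sys
c,o,rad=(1,0,.03) if sys.argv[1]=='g' else (0,1,.0335)
g=(im[...,c]>im[...,2]+40)&(im[...,c]>im[...,o]+25)&(np.hypot(L[...,1],L[...,2])<.05)
print('top x',np.percentile(L[g][:,0],[1,5,20]))
top=np.percentile(L[g][:,0],3)
# near-top points on outer boundary
P=L[g&(L[...,0]<top+.004)][:,1:]
from scipy.optimize import least_squares
# boundary: extreme radius per angle for z<0 side (upper arc)
best=None
a=np.degrees(np.arctan2(P[:,1],P[:,0])); B=[]
for k in range(-170,-10,5):
    q=P[(a>k)&(a<=k+5)]
    if len(q)>3: B.append(q[np.argmax(np.hypot(*q.T))])
B=np.array(B)
f=least_squares(lambda c:np.hypot(*(B-c).T)-rad+.0005,[0,0],loss='soft_l1',f_scale=.001)
print('center tool y,z',f.x.round(4),'res',np.abs(f.fun).mean().round(5),len(B))
E
python3 gf.py g
```

```text
top x [-0.0987177  -0.03096513 -0.03015698]
center tool y,z [ 0.0002 -0.0022] res 0.00253 32
```

```bash
sed -i 's/^g=(.*$/g=(im[...,c]>im[...,2]+40)\&(im[...,c]>im[...,o]+25)\&(np.hypot(L[...,1],L[...,2])<.05)\&(L[...,0]>-.04)\&(L[...,0]<.01)/' gf.py; python3 gf.py g
python3 - <<'E'
from h import *
exec(open('gf.py').read().split("print('top x'")[0].replace("sys.argv[1]=='g'","True")) if 0 else None
d=cap('wrist'); W=cloud(d); im=d['pixels'].astype(int); s=d['s']; M=R.from_euler('xyz',s['eef_rot'],degrees=True).as_matrix(); L=(W-s['tcp_pos'])@M
for v in range(205,290,6): print(v,[(u,(1000*L[v,u]).round(0).tolist()) for u in (230,245,283,320,333)])
E
```

```text
top x [-0.03144597 -0.03092163 -0.03024668]
center tool y,z [0.     0.0025] res 0.00013 32
205 [(230, [85.0, -44.0, -6.0]), (245, [70.0, -29.0, -10.0]), (283, [117.0, 1.0, 3.0]), (320, [73.0, 31.0, -9.0]), (333, [84.0, 44.0, -7.0])]
211 [(230, [84.0, -44.0, -1.0]), (245, [70.0, -30.0, -5.0]), (283, [8.0, 1.0, -23.0]), (320, [71.0, 31.0, -5.0]), (333, [85.0, 44.0, -1.0])]
217 [(230, [85.0, -45.0, 4.0]), (245, [72.0, -30.0, 1.0]), (283, [-4.0, 1.0, -23.0]), (320, [71.0, 31.0, 0.0]), (333, [84.0, 44.0, 4.0])]
223 [(230, [85.0, -45.0, 10.0]), (245, [72.0, -30.0, 6.0]), (283, [-25.0, 1.0, -26.0]), (320, [70.0, 32.0, 5.0]), (333, [85.0, 45.0, 10.0])]
229 [(230, [85.0, -45.0, 15.0]), (245, [70.0, -30.0, 10.0]), (283, [-31.0, 1.0, -25.0]), (320, [70.0, 32.0, 10.0]), (333, [nan, nan, nan])]
235 [(230, [86.0, -45.0, 21.0]), (245, [-26.0, -19.0, -20.0]), (283, [-30.0, 1.0, -22.0]), (320, [88.0, 34.0, 22.0]), (333, [84.0, 45.0, 21.0])]
241 [(230, [85.0, -46.0, 27.0]), (245, [-31.0, -18.0, -19.0]), (283, [-31.0, 1.0, -19.0]), (320, [-31.0, 19.0, -19.0]), (333, [84.0, 45.0, 27.0])]
247 [(230, [85.
[... 446 characters left out ...]
, -6.0]), (245, [-17.0, -20.0, 1.0]), (283, [13.0, 1.0, 15.0]), (320, [-29.0, 20.0, -5.0]), (333, [-30.0, 26.0, -5.0])]
271 [(230, [-30.0, -26.0, -2.0]), (245, [-16.0, -20.0, 5.0]), (283, [13.0, 1.0, 20.0]), (320, [-29.0, 20.0, -1.0]), (333, [-30.0, 27.0, -2.0])]
277 [(230, [-29.0, -27.0, 2.0]), (245, [-20.0, -20.0, 7.0]), (283, [11.0, 1.0, 23.0]), (320, [-28.0, 20.0, 2.0]), (333, [-30.0, 27.0, 1.0])]
283 [(230, [-29.0, -27.0, 5.0]), (245, [-24.0, -20.0, 8.0]), (283, [2.0, 1.0, 23.0]), (320, [-29.0, 20.0, 6.0]), (333, [-30.0, 27.0, 5.0])]
289 [(230, [-101.0, -14.0, -32.0]), (245, [-101.0, -10.0, -32.0]), (283, [-101.0, 1.0, -33.0]), (320, [-100.0, 11.0, -32.0]), (333, [-101.0, 14.0, -32.0])]
```

```bash
python3 g.py .4296 .3289 .14 -85; python3 -m creep '[{"ax":-1,"ay":0,"az":0,"tx":0,"ty":-0.03,"tz":0.007,"fingers":0.045},{"ax":-1.4,"ay":0,"az":0,"tx":0,"ty":-0.075,"tz":0.017,"fingers":0.045},{"ax":-1.4,"ay":0,"az":0,"tx":0,"ty":-0.12,"tz":0.027,"fingers":0.045},{"ax":-1.4,"ay":0,"az":0,"tx":0,"ty":-0.165,"tz":0.037,"fingers":0.045},{"ax":-1.4,"ay":0,"az":0,"tx":0,"ty":-0.21,"tz":0.047,"fingers":0.045}]';python3 g.py .4296 .3289 .12 -85
```

```text
t 24.65 pos [0.5195 0.0085 0.1365] psi -86.51 F [ 0.4  0.  -1.7] w 0.0583 j6 [22.6 70.9]
  txyz [-0.0033 -0.3253  0.0703] axyz [-1.51 -0.1   0.04]
time_s: 25.15
tcp_pos: [0.4585, 0.2163, 0.1351]
eef_rot: [29.7, 89.9, -145.4]
contact_force: [1.1, 1.5, -2.0]
gripper_width: 0.0581
t 25.15 pos [0.4585 0.2163 0.1351] psi -85.15 F [ 1.1  1.5 -2. ] w 0.0581 j6 [47.5 47.4]
  txyz [ 0.015  -0.1146  0.0193] axyz [-0.15  0.05 -0.03]
```

```bash
python3 -m creep '[{"ax":0,"ay":0,"az":0,"tx":0.0,"ty":-0.045,"tz":0.007,"fingers":0.045},{"ax":0,"ay":0,"az":0,"tx":0.01,"ty":-0.09,"tz":0.015,"fingers":0.045},{"ax":0,"ay":0,"az":0,"tx":0.03,"ty":-0.1146,"tz":0.019,"fingers":0.045},{"ax":0,"ay":0,"az":0,"tx":0.06,"ty":-0.1146,"tz":0.019,"fingers":0.045},{"ax":0,"ay":0,"az":0,"tx":0.08,"ty":-0.1146,"tz":0.019,"fingers":0.045}]';python3 -m creep '[{"ax":0,"ay":0,"az":0,"tx":0.005,"ty":0,"tz":0,"fingers":0.045},{"ax":0,"ay":0,"az":0,"tx":0.005,"ty":0,"tz":0,"fingers":0.045}]';python3 g.py .4296 .3289 .03 -85;python3 - <<'E'
from h import *
d=cap('scene'); cv2.imwrite('pics/s25c.png',cv2.resize(d['pixels'][260:380,140:320],None,fx=4.4,fy=4.4)); cap('wrist','w25')
E
```

```text
time_s: 25.65
tcp_pos: [0.4297, 0.3276, 0.0531]
eef_rot: [42.3, 89.8, -132.8]
contact_force: [-1.1, -0.3, -1.9]
gripper_width: 0.058
time_s: 25.85
tcp_pos: [0.4308, 0.327, 0.0497]
eef_rot: [54.3, 89.8, -120.9]
contact_force: [-0.5, 0.0, -1.0]
gripper_width: 0.0579
t 25.85 pos [0.4308 0.327  0.0497] psi -85.16 F [-0.5  0.  -1. ] w 0.0579 j6 [58.  36.9]
  txyz [ 0.0197 -0.0021  0.001 ] axyz [-0.16  0.09 -0.12]
```

View pics/s25c.png

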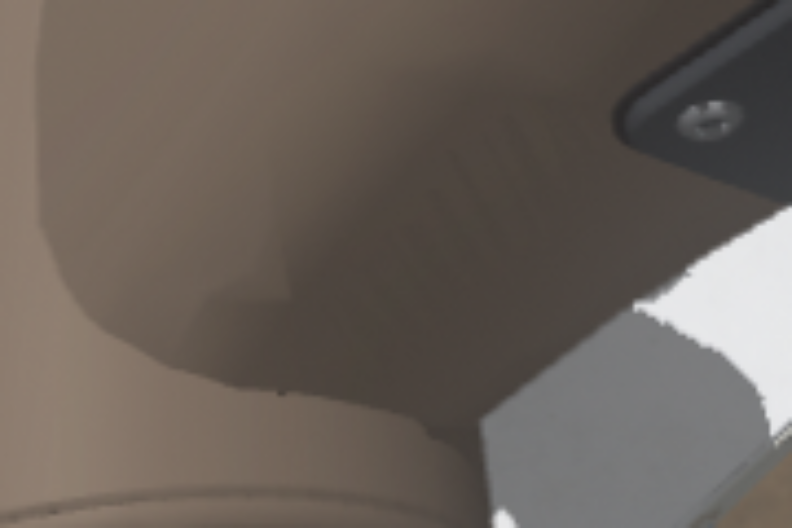

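View pics/w25.png

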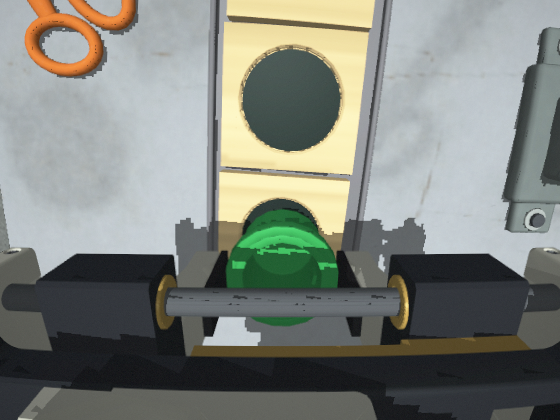

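```bash
python3 - <<'E'
from h import *
d=cap('wrist'); W=cloud(d); im=d['pixels'].astype(int)
m=(im.max(-1)<100); m[:35]=0;m[160:]=0;m[:,:225]=0;m[:,360:]=0
blobs(d,m,.014,300)
E
python3 g.py .4296 .3289 .03 -85
```

```text
px [291.6 100.6] A 7677 c [0.5197 0.3288] dia 0.062 e 0.0002
t 26.0 pos [0.4319 0.3282 0.0517] psi -85.19 F [ 1.  -1.1 -0.6] w 0.0577 j6 [57.9 36.8]
  txyz [ 0.0217 -0.0009  0.0022] axyz [-0.19 -0.07  0.07]
```

```bash
python3 -m creep '[{"ax":0,"ay":0,"az":0,"tx":0.008,"ty":-0.001,"tz":0.0014,"fingers":0.045},{"ax":0,"ay":0,"az":0,"tx":0.014,"ty":-0.001,"tz":0.0014,"fingers":0.045},{"ax":0,"ay":0,"az":0,"tx":0.019,"ty":-0.001,"tz":0.0014,"fingers":0.045},{"ax":0,"ay":0,"az":0,"tx":0.019,"ty":-0.001,"tz":0.0014,"fingers":0.045}]';python3 g.py .4302 .3289 .03 -85
```

```text
time_s: 26.4
tcp_pos: [0.4294, 0.328, 0.0308]
eef_rot: [47.6, 89.9, -127.6]
contact_force: [-0.2, 0.2, -2.1]
gripper_width: 0.0581
t 26.4 pos [0.4294 0.328  0.0308] psi -85.2 F [-0.2  0.2 -2.1] w 0.0581 j6 [58.2 36.6]
  txyz [ 0.0008 -0.0008 -0.0009] axyz [-0.2   0.06 -0.06]
```

```bash
python3 -m creep '[{"ax":0,"ay":0,"az":0,"tx":0.001,"ty":-0.0006,"tz":-0.0004,"fingers":0.045},{"ax":0,"ay":0,"az":0,"tx":0.002,"ty":-0.0006,"tz":-0.0004,"fingers":0.045},{"ax":0,"ay":0,"az":0,"tx":0.002,"ty":-0.0006,"tz":-0.0004,"fingers":0.045}]' 30;python3 g.py .4302 .3289 .03 -85
python3 -m creep '[{"ax":0,"ay":0,"az":0,"tx":0.001,"ty":0,"tz":0,"fingers":0.045},{"ax":0,"ay":0,"az":0,"tx":0.0015,"ty":0,"tz":0,"fingers":0.045}]' 30;python3 g.py .4302 .3289 .03 -85
```

```text
time_s: 26.7
tcp_pos: [0.4303, 0.3294, 0.0297]
eef_rot: [-144.8, 90.0, 40.0]
contact_force: [0.2, -0.6, -2.2]
gripper_width: 0.059
t 26.7 pos [0.4303 0.3294 0.0297] psi -85.19 F [ 0.2 -0.6 -2.2] w 0.059 j6 [58.2 36.6]
  txyz [-0.0003  0.0005  0.0001] axyz [-0.19 -0.02  0.01]
time_s: 26.9
tcp_pos: [0.4311, 0.3297, 0.0292]
eef_rot: [-159.4, 89.9, 25.5]
contact_force: [1.0, -3.3, 9.5]
gripper_width: 0.059
t 26.9 pos [0.4311 0.3297 0.0292] psi -85.15 F [ 1.  -3.3  9.5] w 0.059 j6 [58.1 36.6]
  txyz [-0.0008  0.0007  0.0009] axyz [-0.15 -0.1   0.04]
```

```bash
python3 -m creep '[{"ax":0,"ay":0,"az":0,"tx":-0.001,"ty":0,"tz":0,"fingers":0.065},{"ax":0,"ay":0,"az":0,"tx":-0.001,"ty":0,"tz":0,"fingers":0.075},{"ax":0,"ay":0,"az":0,"tx":-0.001,"ty":0,"tz":0,"fingers":0.08},{"ax":0,"ay":0,"az":0,"tx":-0.045,"ty":0,"tz":0,"fingers":0.08},{"ax":0,"ay":0,"az":0,"tx":-0.09,"ty":0,"tz":0.0,"fingers":0.08}]' 30;python3 -m creep '[{"ax":0,"ay":0,"az":0,"tx":-0.04,"ty":0.045,"tz":0,"fingers":0.07},{"ax":0,"ay":0,"az":0,"tx":-0.04,"ty":0.09,"tz":0,"fingers":0.06},{"ax":0,"ay":0,"az":0,"tx":-0.04,"ty":0.135,"tz":0,"fingers":0.06}]'
python3 g.py .435 .0634 .1 -46
python3 - <<'E'
from h import *
d=cap('scene'); cv2.imwrite('pics/s27c.png',cv2.resize(d['pixels'][220:380,120:330],None,fx=3.7,fy=3.7)); cap('wrist','w27')
E
```

```text
time_s: 27.4
tcp_pos: [0.4292, 0.3281, 0.1178]
eef_rot: [50.8, 89.8, -124.4]
contact_force: [0.8, 0.9, 1.2]
gripper_width: 0.0796
time_s: 27.7
tcp_pos: [0.4418, 0.1942, 0.1598]
eef_rot: [-138.6, 89.8, 46.3]
contact_force: [0.8, 0.2, -0.6]
gripper_width: 0.0629
t 27.7 pos [0.4418 0.1942 0.1598] psi -85.1 F [ 0.8  0.2 -0.6] w 0.0629 j6 [47.2 47.7]
  txyz [0.0595 0.1299 0.0181] axyz [-39.1   -0.18   0.07]
```

View pics/s27c.png

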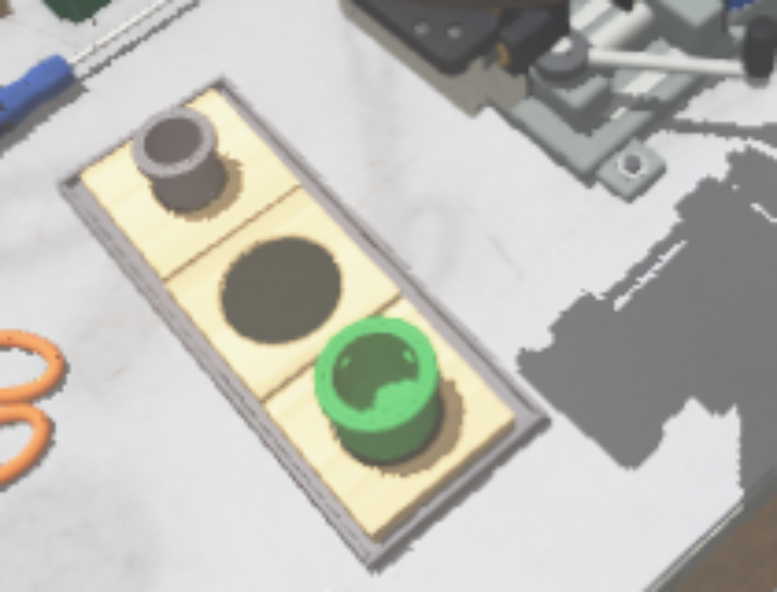

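View pics/w27.png

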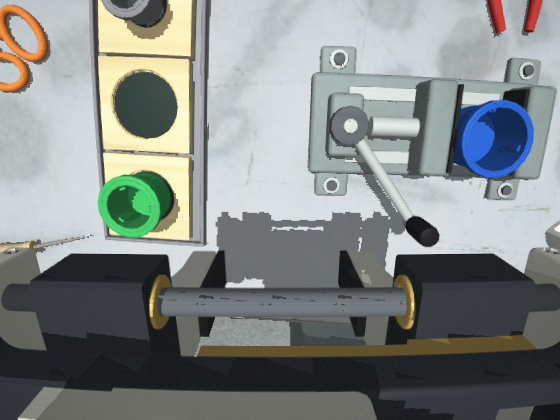

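```bash
python3 - <<'E'
from h import *
d=cap('wrist'); W=cloud(d); im=d['pixels'].astype(int)
m=(W[...,2]>.087)&(W[...,2]<.097)&(im.max(-1)<60); m[250:]=False; blobs(d,m,.092)
for n,b in (('g',(95,165,160,240)),('s',(95,0,170,30))):
    w=W[b[1]:b[3],b[0]:b[2]]; print(n,np.nanpercentile(w[...,2],[90,97,99]))
E
python3 g.py .435 .0634 .1 -48.4; python3 -m creep '[{"ax":-8.5,"ay":0,"az":0,"tx":0,"ty":0.045,"tz":0.005,"fingers":0.05},{"ax":-17,"ay":0,"az":0,"tx":0.01,"ty":0.09,"tz":0.01,"fingers":0.05},{"ax":-25.5,"ay":0,"az":0,"tx":0.03,"ty":0.13,"tz":0.018,"fingers":0.05},{"ax":-34,"ay":0,"az":0,"tx":0.055,"ty":0.13,"tz":0.018,"fingers":0.05},{"ax":-36.7,"ay":0,"az":0,"tx":0.06,"ty":0.13,"tz":0.018,"fingers":0.05}]';python3 g.py .435 .0634 .048 -48.4
```

```text
px [430.1 236.4] A 356 c [0.4348 0.0665] dia 0.0182 e 0.00027
g [0.05925381 0.05986594 0.06023709]
s [0.0551628  0.05605649 0.05651519]
t 27.85 pos [0.4412 0.1925 0.1585] psi -85.37 F [ 0.2  0.  -0.2] w 0.0603 j6 [47.  47.6]
  txyz [0.0584 0.1282 0.0166] axyz [-3.697e+01 -3.000e-02  3.000e-02]
time_s: 28.35
tcp_pos: [0.4327, 0.0623, 0.0958]
eef_rot: [-18.5, 89.8, -156.8]
contact_force: [0.9, 0.3, 0.2]
gripper_width: 0.0498
t 28.35 pos [0.4327 0.0623 0.0958] psi -48.29 F [0.9 0.3 0.2] w 0.0498 j6 [34.2 97.6]
  txyz [ 0.0477  0.0007 -0.0026] axyz [0.11 0.2  0.07]
```

```bash
python3 -m creep '[{"ax":0,"ay":0,"az":0,"tx":0.025,"ty":0,"tz":-0.002,"fingers":0.05},{"ax":0,"ay":0,"az":0,"tx":0.047,"ty":0,"tz":-0.002,"fingers":0.045},{"ax":0,"ay":0,"az":0,"tx":0.047,"ty":0,"tz":-0.002,"fingers":0.03},{"ax":0,"ay":0,"az":0,"tx":0.047,"ty":0,"tz":-0.002,"fingers":0.02},{"ax":0,"ay":0,"az":0,"tx":0.047,"ty":0,"tz":-0.002,"fingers":0.01}]' 15;python3 -m creep '[{"ax":0,"ay":0,"az":0,"tx":0,"ty":0,"tz":0,"fingers":0.01},{"ax":0,"ay":0,"az":0,"tx":0,"ty":0,"tz":0,"fingers":0.01}]' 20; python3 g.py .435 .0634 .048 -48.4
```

```text
time_s: 28.85
tcp_pos: [0.4366, 0.0657, 0.0521]
eef_rot: [161.4, 89.9, 22.9]
contact_force: [-0.1, 0.4, 0.5]
gripper_width: 0.0267
time_s: 29.05
tcp_pos: [0.4364, 0.0658, 0.0521]
eef_rot: [-175.5, 89.9, 46.1]
contact_force: [-3.5, 4.2, 3.9]
gripper_width: 0.0186
t 29.05 pos [0.4364 0.0658 0.0521] psi -48.49 F [-3.5  4.2  3.9] w 0.0186 j6 [34.3 97.2]
  txyz [0.0041 0.0009 0.0026] axyz [-0.09 -0.13  0.01]
```

```bash
python3 -m creep '[{"ax":8,"ay":0,"az":0,"tx":0,"ty":-0.0153,"tz":-0.0011,"fingers":0.005},{"ax":16,"ay":0,"az":0,"tx":0,"ty":-0.0303,"tz":-0.0043,"fingers":0.005},{"ax":24,"ay":0,"az":0,"tx":0,"ty":-0.0447,"tz":-0.0095,"fingers":0.005},{"ax":32,"ay":0,"az":0,"tx":0,"ty":-0.0583,"tz":-0.0167,"fingers":0.005}]' 25; python3 g.py .42 .187 .048 -117.3
```

```text
time_s: 29.45
tcp_pos: [0.4106, 0.1202, 0.0521]
eef_rot: [-176.0, 89.9, 13.2]
contact_force: [9.4, -5.9, -3.9]
gripper_width: 0.0182
t 29.45 pos [0.4106 0.1202 0.0521] psi -80.79 F [ 9.4 -5.9 -3.9] w 0.0182 j6 [43.  56.1]
  txyz [ 0.0042 -0.0644 -0.02  ] axyz [36.51 -0.14  0.06]
```

```bash
python3 -m creep '[{"ax":8,"ay":0,"az":0,"tx":0,"ty":-0.0153,"tz":-0.0011,"fingers":0.005},{"ax":16,"ay":0,"az":0,"tx":0,"ty":-0.0303,"tz":-0.0043,"fingers":0.005},{"ax":24,"ay":0,"az":0,"tx":0,"ty":-0.0447,"tz":-0.0095,"fingers":0.005},{"ax":32,"ay":0,"az":0,"tx":0,"ty":-0.0583,"tz":-0.0167,"fingers":0.005}]' 25; python3 g.py .42 .187 .048 -117.3
```

```text
time_s: 29.85
tcp_pos: [0.4178, 0.1793, 0.0521]
eef_rot: [164.5, 89.9, -38.2]
contact_force: [15.0, -14.2, -2.3]
gripper_width: 0.0182
t 29.85 pos [0.4178 0.1793 0.0521] psi -112.76 F [ 15.  -14.2  -2.3] w 0.0182 j6 [48.3 18.8]
  txyz [ 0.0041 -0.0079  0.001 ] axyz [ 4.54 -0.14 -0.03]
```

```bash
python3 -m creep '[{"ax":4,"ay":0,"az":0,"tx":0,"ty":-0.006,"tz":-0.004,"fingers":0.005},{"ax":4,"ay":0,"az":0,"tx":0,"ty":-0.0075,"tz":-0.004,"fingers":0.005}]' 25; python3 g.py .42 .187 .048 -117.3
python3 -m creep '[{"ax":0,"ay":0,"az":0,"tx":0,"ty":0,"tz":0,"fingers":0.035},{"ax":0,"ay":0,"az":0,"tx":0,"ty":0,"tz":0,"fingers":0.04},{"ax":0,"ay":0,"az":0,"tx":-0.04,"ty":0,"tz":0,"fingers":0.05},{"ax":0,"ay":0,"az":0,"tx":-0.09,"ty":0,"tz":0,"fingers":0.08},{"ax":-8,"ay":0,"az":0,"tx":-0.12,"ty":0.02,"tz":0,"fingers":0.0876}]';python3 g.py .45 .0085 .17 -86.5
```

```text
time_s: 30.05
tcp_pos: [0.4215, 0.1851, 0.0517]
eef_rot: [45.4, 89.8, -161.3]
contact_force: [-15.8, 0.3, 16.6]
gripper_width: 0.0184
t 30.05 pos [0.4215 0.1851 0.0517] psi -116.67 F [-15.8   0.3  16.6] w 0.0184 j6 [48.3 15.2]
  txyz [ 0.0037 -0.001   0.0021] axyz [ 0.63  0.13 -0.13]
time_s: 30.55
tcp_pos: [0.4164, 0.1691, 0.1748]
eef_rot: [-135.5, 89.7, 26.2]
contact_force: [-0.2, 0.4, 0.1]
gripper_width: 0.0526
t 30.55 pos [0.4164 0.1691 0.1748] psi -108.37 F [-0.2  0.4  0.1] w 0.0526 j6 [47.5 24.1]
  txyz [ 0.0047  0.1418 -0.0825] axyz [-21.88  -0.22   0.15]
```

```bash
python3 -m creep '[{"ax":-8,"ay":0,"az":0,"tx":0,"ty":0.04,"tz":-0.02,"fingers":0.0876},{"ax":-16,"ay":0,"az":0,"tx":0,"ty":0.08,"tz":-0.04,"fingers":0.0876},{"ax":-21.9,"ay":0,"az":0,"tx":0.003,"ty":0.12,"tz":-0.06,"fingers":0.0876},{"ax":-21.9,"ay":0,"az":0,"tx":0.004,"ty":0.142,"tz":-0.0825,"fingers":0.0876},{"ax":-21.9,"ay":0,"az":0,"tx":0.004,"ty":0.142,"tz":-0.0825,"fingers":0.0876}]';python3 - <<'E'
from h import *
d=cap('wrist','w31'); W=cloud(d); im=d['pixels'].astype(int)
g=(im[...,0]>im[...,2]+40)&(im[...,0]>im[...,1]+25)&(W[...,2]>.06)&(W[...,2]<.072);g[250:]=False; print(np.median(W[g][:,2]));blobs(d,g,.066,200)
E
python3 g.py .518 .0083 .115 -86.5
```

```text
time_s: 31.05
tcp_pos: [0.4482, 0.0036, 0.1673]
eef_rot: [145.5, 90.0, -31.3]
contact_force: [0.3, -0.6, 0.9]
gripper_width: 0.0867
0.0668229206679734
px [280.6 126.1] A 1903 c [0.518  0.0085] dia 0.0656 e 0.00019
t 31.1 pos [0.4478 0.0048 0.1672] psi -86.82 F [ 0.5 -0.1  0.7] w 0.0871 j6 [26.  67.2]
  txyz [ 0.0522  0.0004 -0.0702] axyz [-0.32 -0.02 -0.01]
```

View pics/w31.png

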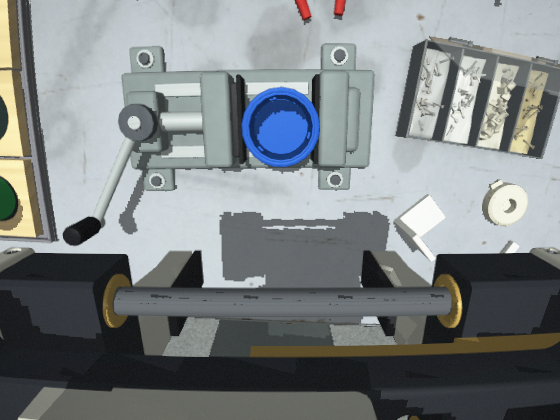

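```bash
python3 -m creep '[{"ax":0,"ay":0,"az":0,"tx":0.01,"ty":0,"tz":-0.035,"fingers":0.0876},{"ax":0,"ay":0,"az":0,"tx":0.05,"ty":0,"tz":-0.07,"fingers":0.0876},{"ax":0,"ay":0,"az":0,"tx":0.07,"ty":0,"tz":-0.07,"fingers":0.0876},{"ax":0,"ay":0,"az":0,"tx":0.09,"ty":0,"tz":-0.07,"fingers":0.0876},{"ax":0,"ay":0,"az":0,"tx":0.09,"ty":0,"tz":-0.07,"fingers":0.0876}]';python3 g.py .5185 .0085 .037 -86.5;python3 - <<'E'
from h import *
cap('wrist','w32')
E
```

```text
time_s: 31.6
tcp_pos: [0.5153, 0.011, 0.0745]
eef_rot: [14.2, 89.7, -162.4]
contact_force: [-1.0, -0.2, 0.9]
gripper_width: 0.0877
t 31.6 pos [0.5153 0.011  0.0745] psi -86.59 F [-1.  -0.2  0.9] w 0.0877 j6 [23.  70.4]
  txyz [ 0.0375  0.0026 -0.0032] axyz [-0.09  0.3  -0.08]
```

View pics/w32.png

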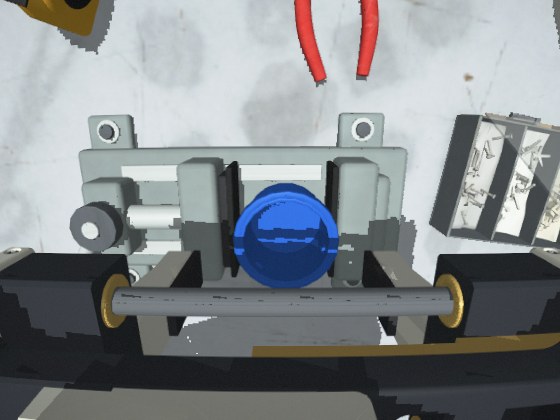

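```bash
python3 -m creep '[{"ax":0,"ay":0,"az":0,"tx":0.015,"ty":0.002,"tz":-0.001,"fingers":0.0876},{"ax":0,"ay":0,"az":0,"tx":0.03,"ty":0.002,"tz":-0.001,"fingers":0.0876},{"ax":0,"ay":0,"az":0,"tx":0.036,"ty":0.002,"tz":-0.001,"fingers":0.08},{"ax":0,"ay":0,"az":0,"tx":0.036,"ty":0.002,"tz":-0.001,"fingers":0.075}]' 45;python3 g.py .5185 .0085 .037 -86.5
```

```text
time_s: 32.05
tcp_pos: [0.5185, 0.0092, 0.0417]
eef_rot: [176.1, 90.0, -0.5]
contact_force: [-0.3, 0.8, -0.1]
gripper_width: 0.0778
t 32.05 pos [0.5185 0.0092 0.0417] psi -86.56 F [-0.3  0.8 -0.1] w 0.0778 j6 [22.7 70.7]
  txyz [0.0047 0.0007 0.0001] axyz [-0.06 -0.02 -0.  ]
```

```bash
python3 -m creep '[{"ax":0,"ay":0,"az":0,"tx":0.004,"ty":0.0006,"tz":0,"fingers":0.075},{"ax":0,"ay":0,"az":0,"tx":0.004,"ty":0.0006,"tz":0,"fingers":0.068},{"ax":0,"ay":0,"az":0,"tx":0.004,"ty":0.0006,"tz":0,"fingers":0.055},{"ax":0,"ay":0,"az":0,"tx":0.004,"ty":0.0006,"tz":0,"fingers":0.055},{"ax":0,"ay":0,"az":0,"tx":0.004,"ty":0.0006,"tz":0,"fingers":0.055}]' 40;python3 g.py .5185 .0085 .037 -86.5; python3 gf.py b
```

```text
time_s: 32.55
tcp_pos: [0.5187, 0.0086, 0.0377]
eef_rot: [-151.7, 90.0, 31.7]
contact_force: [-2.4, 2.8, 5.6]
gripper_width: 0.0664
t 32.55 pos [0.5187 0.0086 0.0377] psi -86.59 F [-2.4  2.8  5.6] w 0.0664 j6 [22.6 70.8]
  txyz [0.0007 0.0001 0.0002] axyz [-0.09 -0.04  0.02]
top x [-0.03055932 -0.03009721 -0.02951782]
center tool y,z [0.0001 0.0005] res 0.00013 32
```

```bash
python3 -m creep '[{"ax":0,"ay":0,"az":0,"tx":-0.005,"ty":0,"tz":0,"fingers":0.055},{"ax":0,"ay":0,"az":0,"tx":-0.02,"ty":0,"tz":0,"fingers":0.055},{"ax":0,"ay":0,"az":0,"tx":-0.045,"ty":0,"tz":0,"fingers":0.055},{"ax":0,"ay":0,"az":0,"tx":-0.08,"ty":0,"tz":0,"fingers":0.055},{"ax":0,"ay":0,"az":0,"tx":-0.11,"ty":0,"tz":0,"fingers":0.055}]' 45;python3 g.py .5200 .3289 .15 -85; python3 zc.py w33
```

```text
time_s: 33.1
tcp_pos: [0.5181, 0.0078, 0.1485]
eef_rot: [47.2, 89.9, -129.4]
contact_force: [1.2, -0.3, -2.1]
gripper_width: 0.0662
t 33.1 pos [0.5181 0.0078 0.1485] psi -86.59 F [ 1.2 -0.3 -2.1] w 0.0662 j6 [22.6 70.8]
  txyz [-0.0017 -0.3204 -0.0209] axyz [-1.59  0.04 -0.04]
blue 9418 [0.1479 0.1781 0.1789]
[ 0.1  -0.18  0.  ]
```

View pics/w33.png

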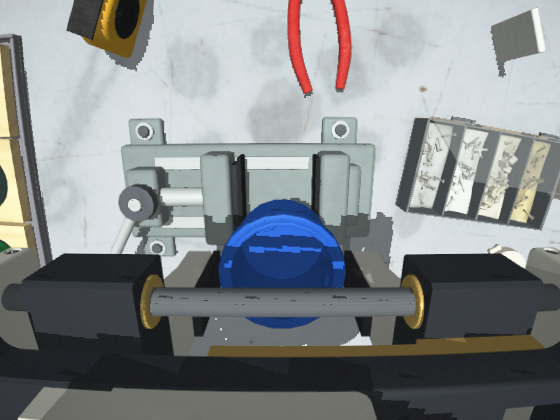

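```bash
python3 -m creep '[{"ax":-1.6,"ay":0,"az":0,"tx":0,"ty":-0.03,"tz":-0.002,"fingers":0.055},{"ax":-1.6,"ay":0,"az":0,"tx":0,"ty":-0.075,"tz":-0.005,"fingers":0.055},{"ax":-1.6,"ay":0,"az":0,"tx":0,"ty":-0.12,"tz":-0.008,"fingers":0.055},{"ax":-1.6,"ay":0,"az":0,"tx":0,"ty":-0.165,"tz":-0.011,"fingers":0.055},{"ax":-1.6,"ay":0,"az":0,"tx":0,"ty":-0.21,"tz":-0.014,"fingers":0.055}]';python3 g.py .5202 .3289 .12 -85
```

```text
time_s: 33.65
tcp_pos: [0.5195, 0.2199, 0.147]
eef_rot: [59.8, 90.0, -115.2]
contact_force: [0.5, -0.2, -1.9]
gripper_width: 0.0661
t 33.65 pos [0.5195 0.2199 0.147 ] psi -85.01 F [ 0.5 -0.2 -1.9] w 0.0661 j6 [42.8 52.2]
  txyz [ 0.0269 -0.1085 -0.0102] axyz [-0.01  0.02 -0.03]
```

```bash
python3 -m creep '[{"ax":0,"ay":0,"az":0,"tx":0,"ty":-0.045,"tz":-0.004,"fingers":0.055},{"ax":0,"ay":0,"az":0,"tx":0,"ty":-0.09,"tz":-0.008,"fingers":0.055},{"ax":0,"ay":0,"az":0,"tx":0.02,"ty":-0.1085,"tz":-0.0102,"fingers":0.055},{"ax":0,"ay":0,"az":0,"tx":0.06,"ty":-0.1085,"tz":-0.0102,"fingers":0.055},{"ax":0,"ay":0,"az":0,"tx":0.085,"ty":-0.1085,"tz":-0.0102,"fingers":0.055}]';python3 -m creep '[{"ax":0,"ay":0,"az":0,"tx":0.005,"ty":0,"tz":0,"fingers":0.055},{"ax":0,"ay":0,"az":0,"tx":0.005,"ty":0,"tz":0,"fingers":0.055}]';python3 g.py .5202 .3289 .034 -85;python3 gf.py b;python3 - <<'E'
from h import *
d=cap('scene','s34'); cv2.imwrite('pics/s34c.png',cv2.resize(d['pixels'][220:380,120:330],None,fx=3.7,fy=3.7)); cap('wrist','w34')
E
```

```text
time_s: 34.15
tcp_pos: [0.5192, 0.3274, 0.0592]
eef_rot: [37.0, 89.8, -138.0]
contact_force: [-0.5, -0.6, -3.0]
gripper_width: 0.0663
time_s: 34.35
tcp_pos: [0.5205, 0.327, 0.0564]
eef_rot: [54.6, 89.9, -120.4]
contact_force: [0.7, 0.6, -0.7]
gripper_width: 0.0661
t 34.35 pos [0.5205 0.327  0.0564] psi -84.99 F [ 0.7  0.6 -0.7] w 0.0661 j6 [50.3 44.7]
  txyz [ 0.0224 -0.002   0.0001] axyz [ 0.01  0.08 -0.11]
top x [-0.03048362 -0.02997964 -0.02942303]
center tool y,z [0.0002 0.0005] res 0.00016 32
```

View pics/s34c.png

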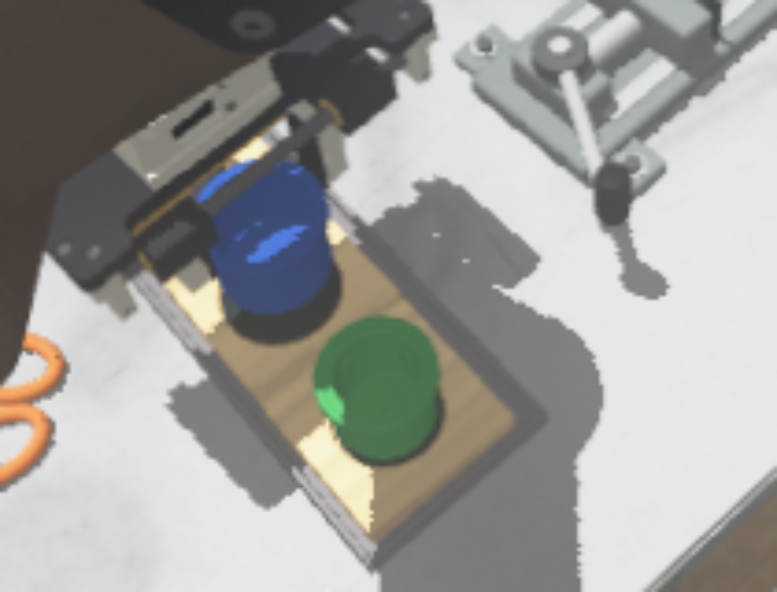

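View pics/w34.png

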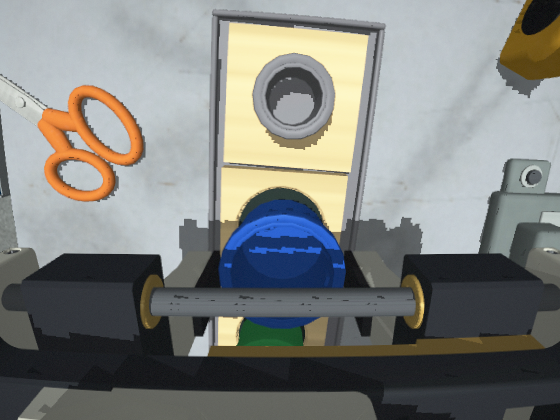

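Aligned above the large recess; lower.

```bash
python3 -m creep '[{"ax":0,"ay":0,"az":0,"tx":0.008,"ty":-0.0014,"tz":0,"fingers":0.055},{"ax":0,"ay":0,"az":0,"tx":0.015,"ty":-0.0014,"tz":0,"fingers":0.055},{"ax":0,"ay":0,"az":0,"tx":0.02,"ty":-0.0014,"tz":0,"fingers":0.055},{"ax":0,"ay":0,"az":0,"tx":0.02,"ty":-0.0014,"tz":0,"fingers":0.055}]';python3 g.py .5202 .3289 .034 -85
```

```text
time_s: 34.9
tcp_pos: [0.52, 0.3285, 0.0361]
eef_rot: [39.7, 89.9, -135.3]
contact_force: [-0.4, -0.1, -3.1]
gripper_width: 0.0664
t 34.9 pos [0.52   0.3285 0.0361] psi -85.0 F [-0.4 -0.1 -3.1] w 0.0664 j6 [50.4 44.6]
  txyz [ 0.0021 -0.0004 -0.0002] axyz [-0.    0.07 -0.06]
```

```bash
python3 -m creep '[{"ax":0,"ay":0,"az":0,"tx":0.001,"ty":-0.0004,"tz":0,"fingers":0.055},{"ax":0,"ay":0,"az":0,"tx":0.002,"ty":-0.0004,"tz":0,"fingers":0.055},{"ax":0,"ay":0,"az":0,"tx":0.003,"ty":-0.0004,"tz":0,"fingers":0.055}]' 25;python3 g.py .5202 .3289 .034 -85;python3 -m creep '[{"ax":0,"ay":0,"az":0,"tx":0.001,"ty":0,"tz":0,"fingers":0.055},{"ax":0,"ay":0,"az":0,"tx":0.001,"ty":0,"tz":0,"fingers":0.055}]' 25
```

```text
time_s: 35.2
tcp_pos: [0.5206, 0.3296, 0.0342]
eef_rot: [-136.7, 90.0, 48.3]
contact_force: [0.3, 0.3, -1.3]
gripper_width: 0.0675
t 35.2 pos [0.5206 0.3296 0.0342] psi -84.99 F [ 0.3  0.3 -1.3] w 0.0675 j6 [50.5 44.5]
  txyz [0.0002 0.0007 0.0004] axyz [ 0.01 -0.01  0.01]
time_s: 35.4
tcp_pos: [0.5205, 0.3296, 0.0337]
eef_rot: [-152.0, 90.0, 33.0]
contact_force: [-2.2, -0.2, 2.3]
gripper_width: 0.0668
```

Contact at 0.0337 as predicted (floor). Release and lift.

```bash
python3 -m creep '[{"ax":0,"ay":0,"az":0,"tx":0,"ty":0,"tz":0,"fingers":0.075},{"ax":0,"ay":0,"az":0,"tx":0,"ty":0,"tz":0,"fingers":0.0876},{"ax":0,"ay":0,"az":0,"tx":-0.001,"ty":0,"tz":0,"fingers":0.0876},{"ax":0,"ay":0,"az":0,"tx":-0.025,"ty":0,"tz":0,"fingers":0.0876},{"ax":0,"ay":0,"az":0,"tx":-0.07,"ty":0,"tz":0.0,"fingers":0.0876}]';python3 -m creep '[{"ax":0,"ay":0,"az":0,"tx":-0.05,"ty":0.03,"tz":0.03,"fingers":0.0876},{"ax":0,"ay":0,"az":0,"tx":-0.1,"ty":0.06,"tz":0.06,"fingers":0.0876},{"ax":0,"ay":0,"az":0,"tx":-0.12,"ty":0.1,"tz":0.08,"fingers":0.0876},{"ax":0,"ay":0,"az":0,"tx":-0.12,"ty":0.12,"tz":0.08,"fingers":0.0876}]';python3 g.py;python3 - <<'E'
from h import *
d=cap('scene','s36'); cv2.imwrite('pics/s36c.png',cv2.resize(d['pixels'][200:380,110:350],None,fx=3.3,fy=3.3)); 
d=cap('wrist','w36'); W=cloud(d); im=d['pixels'].astype(int)
for n,m in (('blue',(im[...,0]>im[...,2]+40)&(im[...,0]>im[...,1]+25)),('green',(im[...,1]>im[...,2]+40)&(im[...,1]>im[...,0]+25))):
    m=m&(W[...,1]>.25)&(W[...,1]<.41)&(W[...,0]<.57); 
    if m.sum(): print(n,m.sum(),np.percentile(W[m][:,2],[90,98]).round(4))
m=(abs(W[...,0]-.611)<.03)&(abs(W[...,1]-.329)<.03)
if m.sum(): print('small',np.percentile(W[m][:,2],[90,97]).round(4))
E
```

```text
time_s: 35.9
tcp_pos: [0.5187, 0.3277, 0.1005]
eef_rot: [39.7, 89.6, -135.4]
contact_force: [0.8, 0.8, -0.7]
gripper_width: 0.0873
time_s: 36.3
tcp_pos: [0.4509, 0.2027, 0.226]
eef_rot: [-144.7, 89.8, 40.4]
contact_force: [0.1, -0.5, -0.1]
gripper_width: 0.0874
t 36.3 pos [0.4509 0.2027 0.226 ] psi -84.89 F [ 0.1 -0.5 -0.1] w 0.0874 j6 [47.1 48. ]
  txyz [0.224  0.1623 0.4679] axyz [-8.489e+01 -2.600e-01 -3.000e-02]
blue 3403 [0.0635 0.0643]
green 2307 [0.0596 0.0603]
small [0.0554 0.0561]
```

View pics/s36c.png

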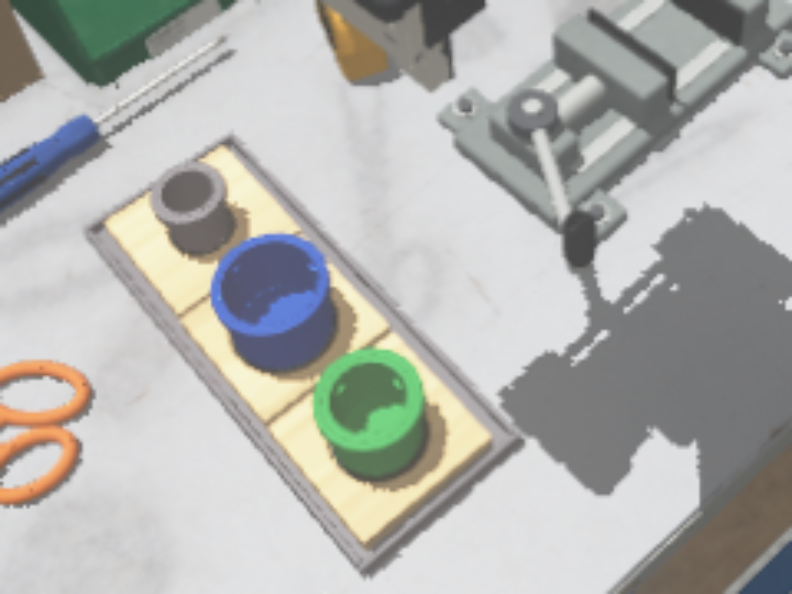

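View pics/w36.png

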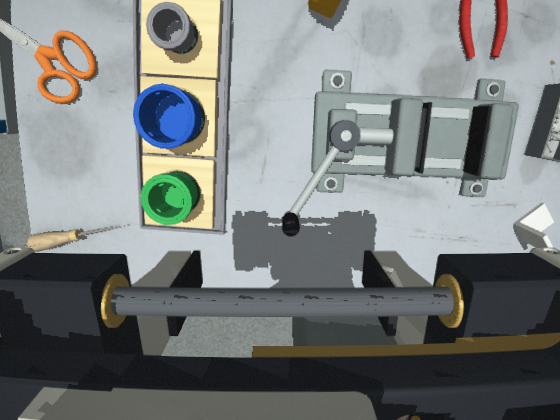

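Run:
```python
from h import *
d=cap('top','t37'); a=cv2.imread('pics/top0.png').astype(int); b=d['pixels'].astype(int)
for n,(u,v) in {'tape':(257,170),'bracket':(388,271)}.items(): print(n,np.abs(a-b)[v-18:v+18,u-16:u+16].mean())
print(order.close_job())
```

```text
tape 23.93605324074074
bracket 31.12615740740741
the job is handed in; nothing more can be done
None
```

View pics/t37.png

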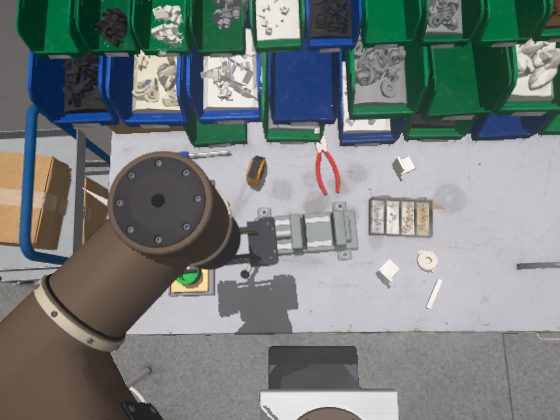

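The job is handed in. All three pots stand upright on the kitting tray, each in the recess of its own size, and the vice is open. It finished at about 36 s of the 72 s allowed.

**What I did:** I clamped the large pot with the lever. I twisted the small pot out and placed it, then did the same with the middle one. Then I opened the lever and placed the large pot.

**Last checks:**
- **Rim heights:** they measured about 64, 60 and 55 mm, against 62, 58 and 54 mm for fully seated pots. The camera reads 1–1.5 mm high. Each pot also met the recess floor where expected as it was lowered.
- **Tape measure and bracket:** in the final top view (tape at pixel 257,170, bracket at 388,271) they are where they were at the start. An automatic image comparison flagged a difference at both spots. I viewed the picture only after handing in and saw no movement there. I put the difference down to lighting or noise, but I have not confirmed that.

**What went wrong or disagreed:**
- **Finger tips:** they sit about 22 mm short of the stated TCP, so the first closing on the lever knob missed. I corrected for that afterwards.
- **Lever overshoot:** closing it, I pushed too far against what I took to be the stop, and the wrist force reached about 55 N before I backed off.
- **Lever angle:** it turned about 1.2 rad from where it started, not the full 1.4. I could not tell whether that was the true stop. The large pot did not rise while the others were drawn out.
- **Middle pot rise:** it came up about 4 mm while I was twisting the small one out.

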